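Screw the castle nut down one turn and lock it with the cross pin

TASK

Turn the crank of the castle nut on the black screw rest clockwise (seen from above), about one whole turn, until its arm points along the yellow mark on the plate and the nut's gaps line up with the slot across the stud. The nut starts between 0.8 and 1.2 turns too high. Then take the thin pin, the one with the yellow grip, set it down across nut and stud so that it lies fully home in the slot, and let go; leave the thick blue-gripped pin in its stand.

Things in the scene. Friction and masses are not known exactly. Their poses are not given: they have to be found in the camera images.
- castle_nut (a joint): Turn (rad) of the steel castle nut, 64 mm across, on its upright stud. 0 = lined up: crank arm along the yellow mark (+x of stud_slot), nut gaps in line with the stud's slot. Grows anticlockwise from above, rising 8 mm a turn; arm direction = yaw of stud_slot + this value. Starts at 5.0 to 7.5. Stays where left (friction 1.5 N at the knob); no click or stop at 0, end stop at -0.5.
- crank_grip (a point): Grip point on the axis of the upright round red crank knob, 22 mm in diameter, 70 mm tall: its top is 22 mm above, the crank arm 48 mm below this point. 75 mm from the nut's axis; 110 mm above the table at joint 0. The knob spins freely on its axis, so a gripper can keep its orientation while carrying it round the circle. x axis: outward along the arm, z up.
- stud_slot (a point): Centre of the top of the fixed 36 mm steel stud, on the nut's axis, 85 mm above the table. x axis: along the open-topped slot across the stud (16 mm wide, 20 mm deep) and along the yellow mark on the black base plate (180 x 130 mm); z up. At joint 0 the nut's top is flush with this point; its gaps are 22 mm wide, 21 mm deep.
- thin_pin: Right pin: steel bar 8 mm thick, 88 mm long, under a flange 32 x 36 x 6 mm with an upright yellow grip 30 (along bar) x 20 (across) x 44 mm tall. Origin: middle of the flange's underside; x along the bar, z up; bar underside 14 mm below, grip top 50 mm above it. Loose, 0.12 kg, flange on a stand 32 mm high (60 x 62 mm). Seated: origin at stud_slot, bar along the slot, either way round.
- thick_pin: Wrong pin, to be left alone: the same shape and axes but with a blue grip and a bar 20 mm thick, too thick for the slot; on an identical stand. The two stands may swap places.
Mind the look-alikes: they are no part of the job. Leave any green or red look-alike of the thin_pin alone. Of the things that look like the part that bears castle_nut, the larger one is meant.

How it is judged (in metres and radians):
On the way:
1. the nut is turned down until the crank points along the yellow mark (within 14 degrees), before the thin pin is in (value of joint castle_nut between -0.25 and 0.25 rad and distance between thin_pin and stud_slot above 0.03 m), for 0.2 s.
At the end, for the whole second after the job is handed in: The nut is within 14 degrees (0.25 rad) of joint 0; the thin pin is at rest in the slot: its origin within 12 mm sideways of stud_slot and less than 5 mm above it, its bar within 14 degrees of the slot, upright within 10 degrees; the thick pin is within 30 mm of where it began (value of joint castle_nut between -0.25 and 0.25 rad and horizontal distance between thin_pin and stud_slot below 0.012 m and z of thin_pin in the frame of stud_slot below 0.005 m and angle between the x axis of thin_pin and the x axis of stud_slot, either way round below 0.25 rad and angle between thin_pin's own z axis and vertical below 0.17 rad and linear speed of thin_pin below 0.02 m/s and distance of thick_pin from where it was at the start of the episode below 0.03 m); the robot touches nothing.
It fails at once if the thick blue pin is moved more than 30 mm (distance of thick_pin from where it was at the start of the episode above 0.03 m).
It also fails if it takes over 67 s, if anything falls off the work surface, if the arm or the gripper's body presses on something with over 40 N, if the wrist force passes 120 N, or if a joint passes its speed limit or range.

ROBOT

A 6-joint arm with a two-finger parallel gripper is mounted at the origin on the work surface. World frame = base frame: x ahead of the robot, y to its left, z up, the work surface at z = 0. Lengths are in m, angles in degrees, forces in N, time in s.
With the tool pointing down it reaches from about 0.375 to 0.9 m from the base axis. Payload 3.1 kg.
Tool frame: the origin (TCP) lies at the very end of the fingers, on their centre line; the grasp point (between the pads) lies 19 mm behind it; z points along the fingers, x is the direction in which the jaws open and shut, and the axes are right-handed (so a half turn about z gives the same grasp; the last joint's range is limited). The gripper opens to 87 mm and grips with 3 to 60 N. Pads are 19 mm wide; open, the fingers measure 117 mm over their backs; the gripper's body (75 mm by 190 mm) begins 51 mm behind the grasp point.
Start: joints at [-78.753, 30.224, 82.088, -0, 67.689, -10.227], TCP at [0.229, -0.582, 0.188] pointing down, gripper open.
Joint ranges: [-176.69, 176.69], [-43.24, 126.21], [12.49, 139.97], [-82, 262], [0, 151.66], [-163.58, 163.58]. Speed limits (degrees/s): [159.86, 159.86, 180, 180, 180, 180].

INTERFACE

Orientations are given as a 3x3 rotation matrix whose columns are the frame's x, y, z axes.
In Python, from rig import bot gives the robot as it stands.
- The arm moves only by the tool arm_command, never from a script. Its argument "plan" is a list of rows, each an object of numbers: "claw": the opening, from 0 (shut) to 1 (fully open); "dx", "dy", "dz": the shift along the tool's x, y, z in cm; "twist": the turn about the tool's z in degrees. A call has 1 to 8 rows; each row is the pose to reach, as a shift and turn from the pose measured when the call began, along the tool's axes at that moment; what a row does not reach only later rows make up. A row lasts 1/12 s, in which the tool goes at most 41.7 mm and 7.16 degrees, less where a joint would pass 70% of its speed; a pose out of reach is approached as far as the arm can. A call with a gripper value outside its range is refused whole. The fingers move at their own pace and stop on an object; the grip force is fixed at half the most. Time passes only in rows, so rows that repeat a pose let the fingers close. It gives the time, the measured TCP pose, the force and the opening at its end, in the units of the state.
- bot.read_state(): the state, without advancing time (a new reading comes with each control period).
- bot.capture(name): name is "scene" or "top" or "wrist"; returns the picture (420x560x3 uint8, red, green, blue); there is no depth.
- bot.calibration(name): a dict with "intrinsics" (3x3 intrinsics, pixels), "k1" (the pictures are not rectified: a ray, as slopes to the right and down, at radius r is drawn at 1 + k1 r^2 times it, then the intrinsics apply), "rvec" (rotation vector, rad) and "tvec" (3), from world to camera coordinates, as OpenCV has them; the wrist camera has in their place "T_tool_cam" (4x4, takes a point from camera to tool coordinates, whose origin is the TCP and whose axes are the tool frame's). Camera axes: x right, y down, z forward; pixel columns grow to the right and rows downward; lengths in m; the calibration is good to about 2 mm. A picture is of the moment at which its call begins: read the wrist's pose just before it. calibration takes no time and is no camera call.
- bot.hand_in(): hands the job in, once; it reports no verdict.
The state is a dict: "time_s": time; "joint_positions": joint angles; "qvel": joint speeds; "tau": joint torques, N m; "position": TCP position; "tcp_rot": TCP orientation; "force": force on the tool from outside, world axes, zero at the start; "moment": the same for the moment, N m; "opening": opening from 0.0 (shut) to 1.0 (fully open).
Only numpy, scipy, OpenCV 4.12 (cv2) and the standard library are available. Lean on these libraries where they do the work, as an engineer would, in place of code of your own. Each camera call takes 0.05 s, during which the arm holds its last target.

## Working session

There is one attempt and no reset: what is moved stays moved. The work goes in short steps, Python scripts to look and compute and a tool call to move; the robot and the scene stay as the last step left them, time stands still between calls to the robot, and variables do not carry over. Pictures are saved under pics/ and viewed, and the job is handed in when it is done.

Besides the shell and the picture viewer there is one more tool, called after "Request:" as name([rows], argument=value, ...), one row to a line, values as JSON. arm_command: Moves the arm, as the interface text tells. Its arguments: {"type":"object","properties":{"plan":{"type":"array"}},"required":["plan"]}

```bash
ls; mkdir -p pics
cat > h.py <<'E'
import numpy as np, cv2
from rig import bot
def cam(n, st=None):
    c=bot.calibration(n); K=np.array(c["intrinsics"]);k1=c["k1"]
    if "rvec" in c:
        R=cv2.Rodrigues(np.array(c["rvec"],float))[0]; t=np.array(c["tvec"],float).ravel()
    else:
        T=np.array(c["T_tool_cam"]); st=st or bot.read_state()
        W=np.eye(4);W[:3,:3]=np.array(st["tcp_rot"]).reshape(3,3);W[:3,3]=st["position"]
        M=np.linalg.inv(W@T);R=M[:3,:3];t=M[:3,3]
    return K,np.array([k1,0,0,0],float),R,t
def ray(c,uv):
    K,d,R,t=c
    p=cv2.undistortPoints(np.array([[uv]],float),K,d)[0,0]
    return -R.T@t, R.T@np.array([p[0],p[1],1])
def onz(c,uv,z):
    o,v=ray(c,uv); return o+v*(z-o[2])/v[2]
def proj(c,P):
    K,d,R,t=c
    return cv2.projectPoints(np.array(P,float).reshape(-1,3),cv2.Rodrigues(R)[0],t,K,d)[0].reshape(-1,2)
def tri(c1,u1,c2,u2):
    a,b=ray(c1,u1);e,f=ray(c2,u2)
    s=np.linalg.lstsq(np.stack([b,-f],1),e-a,rcond=None)[0]
    return (a+b*s[0]+e+f*s[1])/2, np.linalg.norm(a+b*s[0]-e-f*s[1])
def shot(n,f):
    st=bot.read_state(); im=bot.capture(n); cv2.imwrite('pics/'+f,im[:,:,::-1]); return im,cam(n,st)
E
python3 - <<'E'
from h import *
for n in ["scene","top","wrist"]:
    shot(n,n+"0.png"); 
    c=bot.calibration(n); print(n,c)
E
```

```text
pics
scene {'intrinsics': array([[405.83615661,   0.        , 275.78006716],
       [  0.        , 405.83615661, 207.48558483],
       [  0.        ,   0.        ,   1.        ]]), 'k1': 0.018909563275681367, 'rvec': array([ 2.40352597,  0.76886073, -0.22994782]), 'tvec': array([-0.34450657, -0.227338  ,  0.97681181])}
top {'intrinsics': array([[436.43132364,   0.        , 282.84280745],
       [  0.        , 436.43132364, 207.3089797 ],
       [  0.        ,   0.        ,   1.        ]]), 'k1': -0.09896162623650585, 'rvec': array([ 2.12881981, -2.1789634 ,  0.19301175]), 'tvec': array([-0.08124595,  0.50605439,  0.87087058])}
wrist {'intrinsics': array([[357.55124373,   0.        , 280.44257868],
       [  0.        , 357.55124373, 209.93383058],
       [  0.        ,   0.        ,   1.        ]]), 'k1': 0.0018548839691827964, 'T_tool_cam': array([[ 9.99999690e-01,  4.35396388e-04,  6.56611515e-04,
         5.56942739e-04],
       [-5.90031591e-04,  9.66159705e-01,  2.57943941e-01,
        -6.96390633e-02],
       [-5.22083728e-04, -2.57944248e-01,  9.66159662e-01,
        -1.95761066e-01],
       [ 0.00000000e+00,  0.00000000e+00,  0.00000000e+00,
         1.00000000e+00]])}
```

View pics/scene0.png

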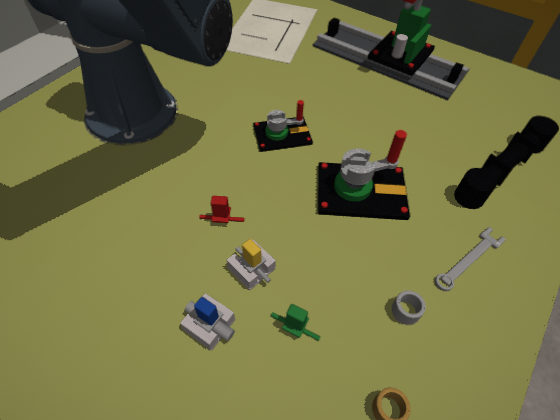

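View pics/top0.png

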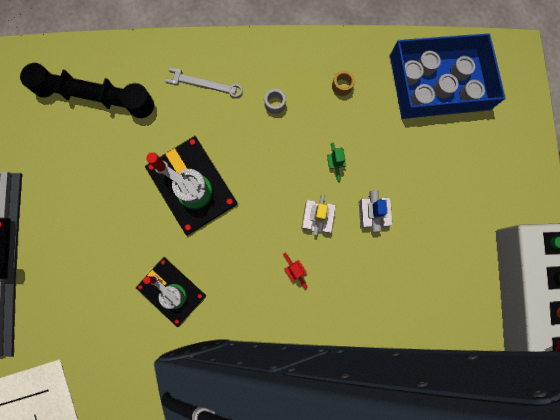

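View pics/wrist0.png

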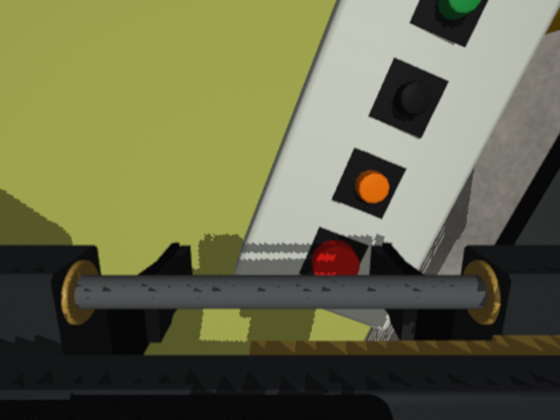

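The larger rest is at scene (363,188) / top (190,187); the smaller one at scene (283,132) / top (171,292) is the look-alike. The thin pin has the yellow grip, at scene (251,254) / top (321,212). The blue one (scene 206,310 / top 380,208) is the thick pin, and the green and red ones are decoys. I'll confirm this in enlarged crops.

Run:
```python
import cv2,numpy as np
t=cv2.imread('pics/top0.png');s=cv2.imread('pics/scene0.png')
r=lambda im,x,y,w,h,k:cv2.resize(im[y:y+h,x:x+w],None,fx=k,fy=k,interpolation=cv2.INTER_CUBIC)
a=np.hstack([r(t,135,125,115,115,3.4),r(t,290,170,115,85,3.4)[:391] if 0 else cv2.copyMakeBorder(r(t,290,170,115,85,3.4),0,391-289,0,0,cv2.BORDER_CONSTANT)])
cv2.imwrite('pics/crop_top.png',a)
b=np.hstack([r(s,310,120,110,110,3.6),r(s,175,230,110,110,3.6)])
cv2.imwrite('pics/crop_scene.png',b);print(a.shape,b.shape)
```

```text
(391, 782, 3) (396, 792, 3)
```

View pics/crop_top.png

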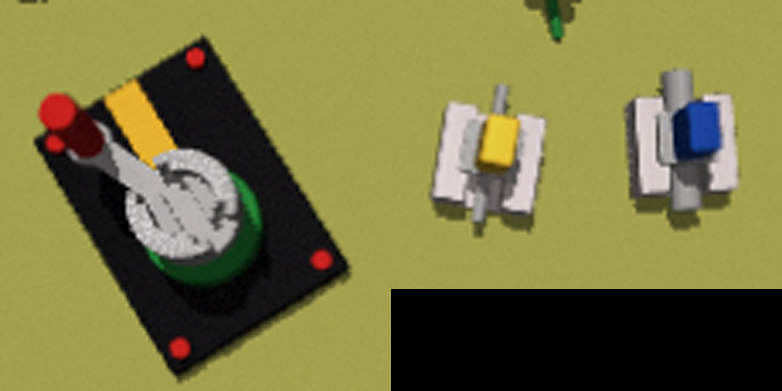

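View pics/crop_scene.png

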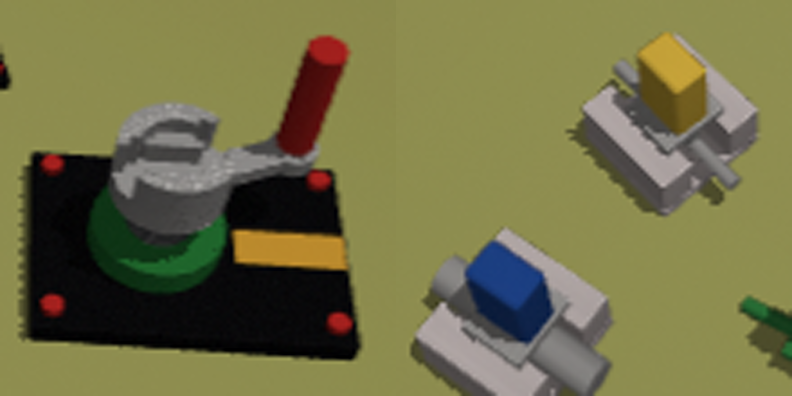

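```bash
cat > m.py <<'E'
from h import *
def blobs(im,color,amin=8):
    h=cv2.cvtColor(im,cv2.COLOR_RGB2HSV);H,S,V=cv2.split(h)
    if color=='red': m=((H<6)|(H>174))&(S>150)&(V>60)
    if color=='redtop': m=((H<6)|(H>174))&(S>150)&(V>165)
    if color=='yel': m=(H>15)&(H<26)&(S>160)&(V>110)
    if color=='blue': m=(H>105)&(H<125)&(S>150)&(V>60)
    n,l,s,c=cv2.connectedComponentsWithStats(m.astype(np.uint8))
    return [(s[i].tolist(),c[i].round(1).tolist()) for i in range(1,n) if s[i,4]>=amin]
E
python3 - <<'E'
from m import *
for n in ['top','scene']:
    im=cv2.imread(f'pics/{n}0.png')[:,:,::-1].copy()
    for c in ['redtop','red','yel']:
        for b in blobs(im,c): print(n,c,*b)
E
```

```text
top redtop [190, 139, 5, 5, 19] [192.0, 141.2]
top redtop [147, 153, 10, 10, 80] [151.3, 157.2]
top redtop [149, 165, 4, 4, 13] [150.6, 166.6]
top redtop [227, 199, 5, 5, 20] [229.1, 201.0]
top redtop [186, 225, 4, 5, 17] [187.4, 227.1]
top redtop [284, 253, 8, 11, 20] [287.3, 258.1]
top redtop [290, 260, 16, 18, 144] [297.4, 268.7]
top redtop [285, 267, 9, 14, 33] [288.6, 273.0]
top redtop [143, 277, 7, 7, 37] [146.1, 279.9]
top redtop [198, 295, 3, 3, 8] [199.1, 295.9]
top red [189, 139, 6, 6, 27] [191.9, 141.5]
top red [147, 153, 16, 18, 162] [152.6, 161.2]
top red [226, 198, 7, 7, 35] [229.0, 200.8]
top red [0, 222, 2, 5, 8] [0.4, 224.0]
top red [185, 224, 6, 7, 34] [187.4, 226.8]
top red [284, 253, 23, 36, 327] [295.1, 270.4]
top red [161, 260, 5, 5, 20] [162.8, 261.8]
top red [143, 276, 12, 8, 54] [146.9, 279.6]
top red [138, 285, 5, 5, 19] [139.8, 286.8]
top red [198, 294, 4, 5, 16] [199.4, 295.8]
top red [174, 319, 5, 5, 18] [176.3, 321.3]
top yel [334, 71, 20, 19, 137] [343.7, 79.9]
top yel [166, 148, 21, 27, 271] [175.5, 160.4]
top yel [316, 204, 12, 15, 133] [321.5, 211.0]
[... 177 characters left out ...]
scene red [374, 50, 4, 4, 12] [375.5, 51.5]
scene red [409, 63, 5, 5, 19] [411.1, 64.8]
scene red [297, 100, 7, 21, 104] [299.6, 110.0]
scene red [255, 123, 4, 3, 10] [256.5, 123.8]
scene red [387, 130, 20, 33, 326] [396.2, 145.9]
scene red [307, 137, 4, 4, 13] [308.4, 138.4]
scene red [260, 144, 5, 3, 12] [262.2, 144.9]
scene red [321, 163, 7, 5, 28] [324.1, 165.0]
scene red [395, 167, 7, 6, 32] [398.1, 169.6]
scene red [200, 196, 44, 27, 537] [220.4, 210.7]
scene red [321, 202, 7, 6, 34] [324.1, 204.3]
scene red [401, 207, 7, 6, 35] [403.9, 209.2]
scene yel [298, 126, 11, 6, 47] [302.8, 128.8]
scene yel [375, 184, 32, 11, 281] [390.0, 189.0]
scene yel [242, 239, 19, 27, 243] [252.9, 250.3]
```

Run:
```python
from m import *
T=cam('top');S=cam('scene')
print('cams',-T[2].T@T[3],-S[2].T@S[3])
tb=[(191.9,141.4),(150.6,166.8),(229,200.9),(187.4,226.9)]
sb=[(398.1,169.6),(403.9,209.2),(324.1,165),(324.1,204.3)]
import itertools
for p in itertools.permutations(range(4)):
    r=[tri(T,tb[i],S,sb[p[i]]) for i in range(4)]
    if max(x[1] for x in r)<.012:
        print(p); [print(x[0].round(4),round(x[1],4)) for x in r]
print('knobtop',tri(T,(151.3,157.2),S,(400.8,133.3)))
print('griptop',tri(T,(322.4,210.8),S,(251.9,246.1)))
print('blue?',onz(T,(380,208),.08),'green',onz(T,(338,160),.02),'red',onz(T,(297,270),.02))
for n,u in dict(pinend1=(320.8,196.5),pinend2=(316.5,236)).items(): print(n,onz(T,u,.024))
print('mark ',[onz(T,u,.012) for u in [(175.5,160.4)]])
```

```text
cams [ 0.36594994 -0.06754183  0.93948191] [ 0.71127423 -0.43013122  0.65848671]
(0, 1, 3, 2)
[0.6211 0.0807 0.1333] 0.0001
[ 0.642   0.2351 -0.1383] 0.0016
[0.523  0.0207 0.021 ] 0.0006
[0.4692 0.1092 0.0215] 0.0002
(1, 0, 3, 2)
[0.6559 0.1009 0.0223] 0.001
[0.6018 0.1909 0.0202] 0.0004
[0.523  0.0207 0.021 ] 0.0006
[0.4692 0.1092 0.0215] 0.0002
knobtop (array([0.58882555, 0.15544884, 0.14331216]), np.float64(0.0003951562495530148))
griptop (array([ 0.48931895, -0.16897239,  0.08607479]), np.float64(0.002918042354360076))
blue? [ 0.49225637 -0.28749345  0.08      ] green [ 0.6088766  -0.21652806  0.02      ] red [ 0.37375552 -0.11984702  0.02      ]
pinend1 [ 0.52807729 -0.17517784  0.024     ]
pinend2 [ 0.4437547  -0.16286037  0.024     ]
mark  [array([0.61720679, 0.13866   , 0.012     ])]
```

Run:
```python
from m import *
T=cam('top');S=cam('scene')
x=np.array([.1327,.081]);x/=np.linalg.norm(x);yaw=np.degrees(np.arctan2(x[1],x[0]));y=np.array([-x[1],x[0]])
C=np.array([.5625,.1055]); print(yaw)
for n,u,c in [('top',(188.8,185),T)]:
  for z in (.09,.094): p=onz(c,u,z)[:2]; print(z,p,(p-C)@x,(p-C)@y)
# mark mask
for n,c in (('top',T),('scene',S)):
    im=cv2.imread(f'pics/{n}0.png'); h=cv2.cvtColor(im,cv2.COLOR_BGR2HSV);H,Sx,V=cv2.split(h)
    m=((H>12)&(H<26)&(Sx>160)&(V>110)).astype(np.uint8)
    k,l,s,cc=cv2.connectedComponentsWithStats(m)
    i=[i for i in range(1,k) if s[i,4]>200 and ((cc[i]-( (175,160) if n=='top' else (390,189)))**2).sum()<100][0]
    ys,xs=np.where(l==i); P=np.array([onz(c,(a,b),.02)[:2] for a,b in zip(xs,ys)])
    q=(P-C); print(n,'mark x range',np.percentile(q@x,[2,98]),'y',np.percentile(q@y,[2,50,98]))
K=np.array([.5888,.1554])
for ax in (C,C-.005*x,C-.01*x,C-.02*x,C-.03*x):
    d=K-ax; print(ax,np.linalg.norm(d),np.degrees(np.arctan2(d[1],d[0]))-yaw)
```

```text
31.39986601231125
0.09 [0.54509408 0.09395985] -0.02086936648815319 -0.000781501564541266
0.094 [0.54425053 0.09319938] -0.021985587797500594 -0.0009911098841638994
top mark x range [0.03602171 0.08661792] y [-0.01268747 -0.00066675  0.01140703]
scene mark x range [0.02569541 0.08518274] y [-0.01299974 -0.00165854  0.00987588]
[0.5625 0.1055] 0.05640655990219578 30.808477177238117
[0.55823224 0.10289496] 0.06075497502574497 28.39271841289807
[0.55396448 0.10028992] 0.06519688628115453 26.302825917678874
[0.54542896 0.09507985] 0.07429379490587078 22.88346638857052
[0.53689344 0.08986977] 0.0835972603754057 20.21735378279238
```

```bash
cat >> h.py <<'E'
def delta(P,yawx=None,st=None):
    "shift in tool axes (cm) and twist to bring TCP to P with tool x at world yaw"
    st=st or bot.read_state(); R=np.array(st["tcp_rot"]).reshape(3,3)
    d=R.T@(np.array(P)-st["position"])*100
    tw=None
    if yawx is not None:
        cur=np.degrees(np.arctan2(R[1,0],R[0,0])); tw=-((yawx-cur+90)%180-90)  # tool z down
    return d.round(2), tw
def brief(st=None):
    st=st or bot.read_state();R=np.array(st["tcp_rot"]).reshape(3,3)
    print('t',st['time_s'],'p',np.round(st['position'],4),'yawx',round(float(np.degrees(np.arctan2(R[1,0],R[0,0]))),2),'z',R[:,2].round(3),'F',np.round(st['force'],1),'op',round(st['opening'],3),'q',np.round(st['joint_positions'],1))
E
python3 - <<'E'
from h import *
brief(); print(np.round(bot.read_state()['tcp_rot'],3)); print(delta((.5888,.1554,.24),-58.6),delta((.5888,.1554,.24),31.4))
E
```

```text
t 0.15 p [ 0.2287 -0.581   0.1876] yawx -68.53 z [-0.     0.002 -1.   ] F [ 0.2 -0.1  1.3] op 1.003 q [-78.8  30.3  82.1   0.   67.7 -10.2]
[[ 0.366 -0.931 -0.   ]
 [-0.931 -0.366  0.002]
 [-0.002 -0.    -1.   ]]
(array([-55.36, -60.47,  -5.13]), np.float64(-9.928922267757372)) (array([-55.36, -60.47,  -5.13]), np.float64(80.07107773224263))
```

Request:
arm_command([
  {"claw":1,"dx":0,"dy":0,"dz":-4,"twist":0},
  {"claw":1,"dx":-20,"dy":-22,"dz":-5,"twist":0},
  {"claw":1,"dx":-20,"dy":-22,"dz":-5,"twist":0},
  {"claw":1,"dx":-20,"dy":-22,"dz":-5,"twist":0},
  {"claw":1,"dx":-20,"dy":-22,"dz":-5,"twist":0},
  {"claw":1,"dx":-20,"dy":-22,"dz":-5,"twist":0},
  {"claw":1,"dx":-20,"dy":-22,"dz":-5,"twist":0},
  {"claw":1,"dx":-20,"dy":-22,"dz":-5,"twist":0},
])

```text
time_s: 0.82
position: [0.358, -0.3176, 0.2377]
tcp_rot: [[0.365, -0.931, -0.0], [-0.931, -0.365, 0.002], [-0.002, -0.0, -1.0]]
force: [1.1, -0.9, -0.2]
opening: 1.002
```

Run:
```python
from h import *
brief(); print(delta((.5888,.1554,.24),-58.6))
```

```text
t 0.8167 p [ 0.358  -0.3176  0.2377] yawx -68.57 z [-0.     0.002 -1.   ] F [ 1.1 -0.9 -0.2] op 1.002 q [-55.   15.3  98.8   0.1  66.   13.5]
(array([-35.59, -38.77,  -0.14]), np.float64(-9.96764019013915))
```

Request:
arm_command([
  {"claw":1,"dx":-20,"dy":-22,"dz":0,"twist":0},
  {"claw":1,"dx":-20,"dy":-22,"dz":0,"twist":0},
  {"claw":1,"dx":-20,"dy":-22,"dz":0,"twist":0},
  {"claw":1,"dx":-20,"dy":-22,"dz":0,"twist":-5},
  {"claw":1,"dx":-20,"dy":-22,"dz":0,"twist":-10},
  {"claw":1,"dx":-20,"dy":-22,"dz":0,"twist":-10},
  {"claw":1,"dx":-20,"dy":-22,"dz":0,"twist":-10},
  {"claw":1,"dx":-24,"dy":-26,"dz":0,"twist":-10},
])

```text
time_s: 1.48
position: [0.5037, -0.0177, 0.2382]
tcp_rot: [[0.522, -0.853, -0.0], [-0.853, -0.522, 0.002], [-0.002, -0.001, -1.0]]
force: [0.3, -0.2, -0.7]
opening: 0.999
```

Run:
```python
from h import *
brief(); print(delta((.5888,.1554,.24),-58.6))
```

```text
t 1.4833 p [ 0.5037 -0.0177  0.2382] yawx -58.56 z [-0.     0.002 -1.   ] F [ 0.3 -0.2 -0.7] op 0.999 q [-14.8  17.4  95.6   0.1  67.1  43.7]
(array([-10.33, -16.29,  -0.15]), np.float64(0.0397590779853374))
```

Stop short of the knob, over the stud, to look with the wrist camera.

Request:
arm_command([
  {"claw":1,"dx":-10.3,"dy":-16.3,"dz":-3,"twist":0},
  {"claw":1,"dx":-10.3,"dy":-16.3,"dz":-3,"twist":0},
  {"claw":1,"dx":-10.3,"dy":-16.3,"dz":-3,"twist":0},
  {"claw":1,"dx":-10.3,"dy":-16.3,"dz":-3,"twist":0},
  {"claw":1,"dx":-10.3,"dy":-16.3,"dz":-3,"twist":0},
  {"claw":1,"dx":-10.3,"dy":-16.3,"dz":-3,"twist":0},
  {"claw":1,"dx":-10.3,"dy":-16.3,"dz":-3,"twist":0},
])

```text
time_s: 2.07
position: [0.5891, 0.1566, 0.2681]
tcp_rot: [[0.524, -0.852, -0.001], [-0.852, -0.524, 0.001], [-0.002, -0.0, -1.0]]
force: [-0.3, -0.5, -1.3]
opening: 1.001
```

Run:
```python
from m import *
brief(); im,c=shot('wrist','wrist1.png')
for b in blobs(im,'redtop',30): print('rt',b)
for b in blobs(im,'red',30): print('r',b)
print(proj(c,[(.5888,.1554,.1433),(.5888,.1554,.1405),(.5447,.0946,.085)]))
```

```text
t 2.0667 p [0.5891 0.1566 0.2681] yawx -58.38 z [-0.001  0.001 -1.   ] F [-0.3 -0.5 -1.3] op 1.001 q [ 4.3 24.6 78.7  0.1 76.7 62.7]
rt ([258, 145, 9, 9, 65], [262.3, 148.7])
rt ([343, 145, 9, 9, 67], [346.7, 149.2])
rt ([270, 182, 22, 21, 364], [280.2, 192.1])
rt ([337, 263, 8, 8, 48], [340.4, 266.2])
rt ([164, 331, 8, 9, 50], [167.9, 335.2])
r ([257, 143, 12, 12, 112], [262.4, 148.6])
r ([341, 144, 12, 12, 115], [346.5, 149.4])
r ([268, 172, 24, 33, 579], [279.6, 188.4])
r ([259, 261, 9, 10, 76], [263.0, 265.4])
r ([335, 261, 11, 11, 94], [340.1, 265.9])
r ([163, 310, 19, 31, 245], [172.6, 325.7])
r ([223, 347, 8, 7, 39], [226.5, 349.7])
[[280.84460303 193.97239164]
 [280.84437632 193.32204554]
 [306.26478707 243.22773343]]
```

View pics/wrist1.png

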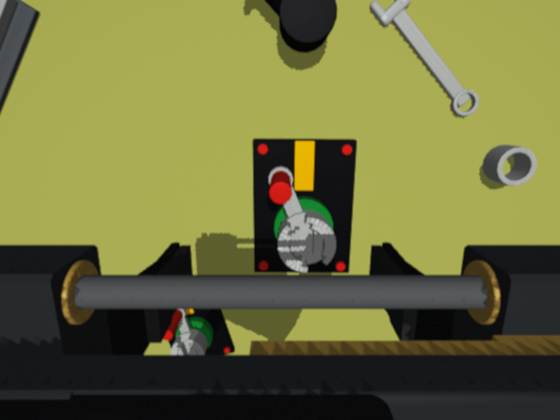

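Run:
```python
from m import *
c=cam('wrist')
print('knob',onz(c,(280.2,192.1),.1405))
B=np.array([onz(c,u,.021)[:2] for u in [(262.4,148.7),(346.6,149.3),(263,265.4),(340.2,266)]]);print(B)
d=B[0]-B[2];e=B[1]-B[3];f=B[0]-B[1]
for v in (d,e,f):print(np.linalg.norm(v),np.degrees(np.arctan2(v[1],v[0])))
print(B.mean(0))
m=onz(c,(304.5,165),.02);print('mark',m)
```

```text
knob [0.58861274 0.15521628 0.1405    ]
[[0.60141775 0.18894467]
 [0.65478691 0.10066391]
 [0.46916705 0.10915844]
 [0.52250215 0.02077575]]
0.1544541762695343 31.102384114697784
0.1545359979181983 31.12821810516404
0.10315890781187481 121.15459671452443
[0.56196847 0.10488569]
mark [0.61147057 0.13411185 0.02      ]
```

Run:
```python
from m import *
print(delta((.5886,.1552,.102),-58.8))
```

```text
(array([ 0.05, -0.03, 16.58]), np.float64(0.3201795245367123))
```

Request:
arm_command([
  {"claw":1,"dx":0.05,"dy":0,"dz":4,"twist":0.3},
  {"claw":1,"dx":0.05,"dy":0,"dz":8,"twist":0.3},
  {"claw":1,"dx":0.05,"dy":0,"dz":11,"twist":0.3},
  {"claw":1,"dx":0.05,"dy":0,"dz":14,"twist":0.3},
  {"claw":1,"dx":0.05,"dy":0,"dz":16,"twist":0.3},
  {"claw":1,"dx":0.05,"dy":0,"dz":16.6,"twist":0.3},
  {"claw":1,"dx":0.05,"dy":0,"dz":16.6,"twist":0.3},
  {"claw":0.5,"dx":0.05,"dy":0,"dz":16.6,"twist":0.3},
])

```text
time_s: 2.78
position: [0.5887, 0.1541, 0.1025]
tcp_rot: [[0.517, -0.856, -0.001], [-0.856, -0.517, 0.001], [-0.001, 0.001, -1.0]]
force: [0.4, 0.9, -0.3]
opening: 0.973
```

Request:
arm_command([
  {"claw":0,"dx":0,"dy":0,"dz":0,"twist":0},
  {"claw":0,"dx":0,"dy":0,"dz":0,"twist":0},
  {"claw":0,"dx":0,"dy":0,"dz":0,"twist":0},
  {"claw":0,"dx":0,"dy":0,"dz":0,"twist":0},
  {"claw":0,"dx":0,"dy":0,"dz":0,"twist":0},
  {"claw":0,"dx":0,"dy":0,"dz":0,"twist":0},
  {"claw":0,"dx":0,"dy":0,"dz":0,"twist":0},
  {"claw":0,"dx":0,"dy":0,"dz":0,"twist":0},
])

```text
time_s: 3.45
position: [0.5886, 0.1541, 0.1025]
tcp_rot: [[0.517, -0.856, -0.001], [-0.856, -0.517, 0.001], [-0.002, 0.001, -1.0]]
force: [0.6, 0.5, -0.4]
opening: 0.398
```

```bash
cat >> h.py <<'E'
A=np.array([.5448,.0946]);YAW=31.2
def arc(step,n=8,hold=0,z0=None,r=.075,end=None):
    "rows for clockwise turning from the present crank angle"
    st=bot.read_state();R=np.array(st["tcp_rot"]).reshape(3,3);p=np.array(st['position'])
    a0=np.degrees(np.arctan2(p[1]-A[1],p[0]-A[0])); print('angle rel mark',a0-YAW,'r',np.hypot(*(p[:2]-A)))
    for i in range(1,n+1):
        k=min(i*step, end if end else 1e9)
        a=np.radians(a0-k); q=np.array([A[0]+r*np.cos(a),A[1]+r*np.sin(a),p[2]-.008*k/360])
        d=R.T@(q-p)*100; print('{"claw":0,"dx":%.2f,"dy":%.2f,"dz":%.2f,"twist":0},'%tuple(d),end='')
    print()
E
python3 - <<'E'
from h import *
brief(); arc(8)
E
```

```text
t 3.45 p [0.5886 0.1541 0.1025] yawx -58.85 z [-0.001  0.001 -1.   ] F [ 0.6  0.5 -0.4] op 0.398 q [ 4.1 35.  88.9  0.1 56.1 62.9]
angle rel mark 22.4431340002407 r 0.07392848459223579
{"claw":0,"dx":0.95,"dy":-0.43,"dz":0.02,"twist":0},{"claw":0,"dx":1.98,"dy":-0.62,"dz":0.03,"twist":0},{"claw":0,"dx":3.03,"dy":-0.67,"dz":0.05,"twist":0},{"claw":0,"dx":4.07,"dy":-0.57,"dz":0.06,"twist":0},{"claw":0,"dx":5.08,"dy":-0.32,"dz":0.08,"twist":0},{"claw":0,"dx":6.06,"dy":0.06,"dz":0.10,"twist":0},{"claw":0,"dx":6.97,"dy":0.58,"dz":0.11,"twist":0},{"claw":0,"dx":7.80,"dy":1.21,"dz":0.13,"twist":0},
```

Request:
arm_command([
  {"claw":0,"dx":0,"dy":0,"dz":0,"twist":0},
  {"claw":0,"dx":0,"dy":0,"dz":0,"twist":0},
  {"claw":0,"dx":0,"dy":0,"dz":0,"twist":0},
  {"claw":0,"dx":0,"dy":0,"dz":0,"twist":0},
])

```text
time_s: 3.78
position: [0.5884, 0.1545, 0.1024]
tcp_rot: [[0.517, -0.856, -0.002], [-0.856, -0.517, 0.001], [-0.002, 0.001, -1.0]]
force: [-1.4, 0.8, 0.2]
opening: 0.227
```

Run:
```python
from h import *
brief(); arc(8)
```

```text
t 3.7833 p [0.5884 0.1545 0.1024] yawx -58.85 z [-0.002  0.001 -1.   ] F [-1.4  0.8  0.2] op 0.227 q [ 4.1 35.  88.9  0.1 56.1 62.9]
angle rel mark 22.735391834815854 r 0.07409039006818252
{"claw":0,"dx":0.96,"dy":-0.42,"dz":0.02,"twist":0},{"claw":0,"dx":1.98,"dy":-0.62,"dz":0.03,"twist":0},{"claw":0,"dx":3.03,"dy":-0.67,"dz":0.05,"twist":0},{"claw":0,"dx":4.07,"dy":-0.57,"dz":0.06,"twist":0},{"claw":0,"dx":5.09,"dy":-0.33,"dz":0.08,"twist":0},{"claw":0,"dx":6.06,"dy":0.05,"dz":0.09,"twist":0},{"claw":0,"dx":6.98,"dy":0.56,"dz":0.11,"twist":0},{"claw":0,"dx":7.81,"dy":1.19,"dz":0.13,"twist":0},
```

Request:
arm_command([
  {"claw":0,"dx":0.96,"dy":-0.42,"dz":0.02,"twist":0},
  {"claw":0,"dx":1.98,"dy":-0.62,"dz":0.03,"twist":0},
  {"claw":0,"dx":3.03,"dy":-0.67,"dz":0.05,"twist":0},
  {"claw":0,"dx":4.07,"dy":-0.57,"dz":0.06,"twist":0},
  {"claw":0,"dx":5.09,"dy":-0.33,"dz":0.08,"twist":0},
  {"claw":0,"dx":6.06,"dy":0.05,"dz":0.09,"twist":0},
  {"claw":0,"dx":6.98,"dy":0.56,"dz":0.11,"twist":0},
  {"claw":0,"dx":7.81,"dy":1.19,"dz":0.13,"twist":0},
])

```text
time_s: 4.45
position: [0.6178, 0.0806, 0.1005]
tcp_rot: [[0.517, -0.856, -0.004], [-0.856, -0.517, 0.002], [-0.004, 0.002, -1.0]]
force: [-4.7, 2.9, -0.4]
opening: 0.225
```

Run:
```python
from h import *
brief(); im,_=shot('scene','s2.png'); arc(9)
cv2.imwrite('pics/s2c.png',cv2.resize(im[60:260,270:470,::-1],None,fx=3,fy=3))
```

```text
t 4.45 p [0.6178 0.0806 0.1005] yawx -58.89 z [-0.004  0.002 -1.   ] F [-4.7  2.9 -0.4] op 0.225 q [-2.9 36.2 86.7  0.1 57.3 55.9]
angle rel mark -43.68592488766379 r 0.07429844229347866
{"claw":0,"dx":0.84,"dy":0.82,"dz":0.02,"twist":0},{"claw":0,"dx":1.48,"dy":1.81,"dz":0.04,"twist":0},{"claw":0,"dx":1.95,"dy":2.89,"dz":0.06,"twist":0},{"claw":0,"dx":2.26,"dy":4.02,"dz":0.09,"twist":0},{"claw":0,"dx":2.38,"dy":5.19,"dz":0.11,"twist":0},{"claw":0,"dx":2.32,"dy":6.37,"dz":0.14,"twist":0},{"claw":0,"dx":2.07,"dy":7.52,"dz":0.16,"twist":0},{"claw":0,"dx":1.65,"dy":8.62,"dz":0.19,"twist":0},
```

View pics/s2c.png

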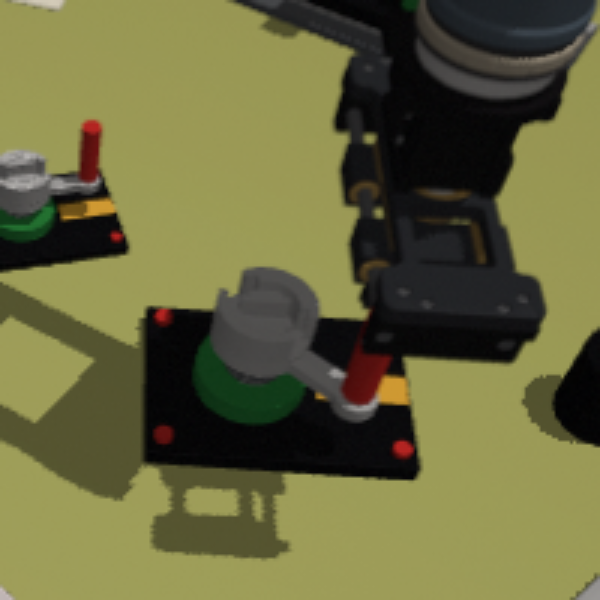

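Request:
arm_command([
  {"claw":0,"dx":0.82,"dy":0.82,"dz":0.02,"twist":0},
  {"claw":0,"dx":1.46,"dy":1.81,"dz":0.04,"twist":0},
  {"claw":0,"dx":1.93,"dy":2.89,"dz":0.06,"twist":0},
  {"claw":0,"dx":2.23,"dy":4.02,"dz":0.09,"twist":0},
  {"claw":0,"dx":2.35,"dy":5.19,"dz":0.11,"twist":0},
  {"claw":0,"dx":2.28,"dy":6.37,"dz":0.14,"twist":0},
  {"claw":0,"dx":2.05,"dy":7.5,"dz":0.16,"twist":0},
  {"claw":0,"dx":1.63,"dy":8.6,"dz":0.19,"twist":0},
])

```text
time_s: 5.17
position: [0.5543, 0.0199, 0.0992]
tcp_rot: [[0.515, -0.857, 0.002], [-0.857, -0.515, 0.001], [-0.0, -0.002, -1.0]]
force: [1.1, 3.9, -3.0]
opening: 0.226
```

Run:
```python
from h import *
brief(); arc(9,r=.0745)
```

```text
t 5.1667 p [0.5543 0.0199 0.0992] yawx -59.02 z [ 0.002  0.001 -1.   ] F [ 1.1  3.9 -3. ] op 0.226 q [-9.6 31.8 97.2  0.1 50.9 49.4]
angle rel mark -113.99085256556667 r 0.07531125452954882
{"claw":0,"dx":-0.63,"dy":1.00,"dz":0.02,"twist":0},{"claw":0,"dx":-1.34,"dy":1.93,"dz":0.04,"twist":0},{"claw":0,"dx":-2.18,"dy":2.74,"dz":0.05,"twist":0},{"claw":0,"dx":-3.14,"dy":3.40,"dz":0.07,"twist":0},{"claw":0,"dx":-4.19,"dy":3.91,"dz":0.09,"twist":0},{"claw":0,"dx":-5.31,"dy":4.25,"dz":0.11,"twist":0},{"claw":0,"dx":-6.47,"dy":4.40,"dz":0.13,"twist":0},{"claw":0,"dx":-7.64,"dy":4.38,"dz":0.15,"twist":0},
```

Request:
arm_command([
  {"claw":0,"dx":-0.63,"dy":1.0,"dz":0.02,"twist":0},
  {"claw":0,"dx":-1.34,"dy":1.93,"dz":0.04,"twist":0},
  {"claw":0,"dx":-2.18,"dy":2.74,"dz":0.05,"twist":0},
  {"claw":0,"dx":-3.14,"dy":3.4,"dz":0.07,"twist":0},
  {"claw":0,"dx":-4.19,"dy":3.91,"dz":0.09,"twist":0},
  {"claw":0,"dx":-5.31,"dy":4.25,"dz":0.11,"twist":0},
  {"claw":0,"dx":-6.47,"dy":4.4,"dz":0.13,"twist":0},
  {"claw":0,"dx":-7.64,"dy":4.38,"dz":0.15,"twist":0},
])

```text
time_s: 5.83
position: [0.4763, 0.0621, 0.098]
tcp_rot: [[0.515, -0.857, 0.001], [-0.857, -0.515, -0.0], [0.001, -0.001, -1.0]]
force: [-1.9, -2.6, 0.2]
opening: 0.228
```

Run:
```python
from h import *
brief(); arc(9)
```

```text
t 5.8333 p [0.4763 0.0621 0.098 ] yawx -59.0 z [ 0.001 -0.    -1.   ] F [-1.9 -2.6  0.2] op 0.228 q [ -5.9  27.5 107.6  -0.   44.8  53.1]
angle rel mark -185.7787043352854 r 0.07579790308065557
{"claw":0,"dx":-1.15,"dy":-0.29,"dz":0.02,"twist":0},{"claw":0,"dx":-2.26,"dy":-0.67,"dz":0.04,"twist":0},{"claw":0,"dx":-3.30,"dy":-1.22,"dz":0.06,"twist":0},{"claw":0,"dx":-4.24,"dy":-1.93,"dz":0.08,"twist":0},{"claw":0,"dx":-5.06,"dy":-2.78,"dz":0.10,"twist":0},{"claw":0,"dx":-5.73,"dy":-3.75,"dz":0.12,"twist":0},{"claw":0,"dx":-6.25,"dy":-4.80,"dz":0.14,"twist":0},{"claw":0,"dx":-6.59,"dy":-5.93,"dz":0.16,"twist":0},
```

Request:
arm_command([
  {"claw":0,"dx":-1.15,"dy":-0.29,"dz":0.02,"twist":0},
  {"claw":0,"dx":-2.26,"dy":-0.67,"dz":0.04,"twist":0},
  {"claw":0,"dx":-3.3,"dy":-1.22,"dz":0.06,"twist":0},
  {"claw":0,"dx":-4.24,"dy":-1.93,"dz":0.08,"twist":0},
  {"claw":0,"dx":-5.06,"dy":-2.78,"dz":0.1,"twist":0},
  {"claw":0,"dx":-5.73,"dy":-3.75,"dz":0.12,"twist":0},
  {"claw":0,"dx":-6.25,"dy":-4.8,"dz":0.14,"twist":0},
  {"claw":0,"dx":-6.59,"dy":-5.93,"dz":0.16,"twist":0},
])

```text
time_s: 6.5
position: [0.4933, 0.1507, 0.0963]
tcp_rot: [[0.515, -0.857, 0.001], [-0.857, -0.515, 0.0], [0.0, -0.001, -1.0]]
force: [-1.4, -0.4, -1.1]
opening: 0.226
```

```bash
sed -i 's/A=np.array(\[.5448,.0946\])/A=np.array([.5441,.0942])/' h.py
python3 - <<'E'
from h import *
brief(); arc(9)
E
```

```text
t 6.5 p [0.4933 0.1507 0.0963] yawx -58.98 z [ 0.001  0.    -1.   ] F [-1.4 -0.4 -1.1] op 0.226 q [  4.6  29.8 102.7   0.   47.5  63.5]
angle rel mark 100.73419940840564 r 0.07595442573090883
{"claw":0,"dx":-0.04,"dy":-1.19,"dz":0.02,"twist":0},{"claw":0,"dx":0.02,"dy":-2.36,"dz":0.04,"twist":0},{"claw":0,"dx":0.25,"dy":-3.52,"dz":0.06,"twist":0},{"claw":0,"dx":0.67,"dy":-4.62,"dz":0.08,"twist":0},{"claw":0,"dx":1.25,"dy":-5.64,"dz":0.10,"twist":0},{"claw":0,"dx":1.98,"dy":-6.56,"dz":0.12,"twist":0},{"claw":0,"dx":2.85,"dy":-7.35,"dz":0.14,"twist":0},{"claw":0,"dx":3.83,"dy":-8.00,"dz":0.16,"twist":0},
```

Request:
arm_command([
  {"claw":0,"dx":-0.02,"dy":-1.19,"dz":0.02,"twist":0},
  {"claw":0,"dx":0.04,"dy":-2.36,"dz":0.04,"twist":0},
  {"claw":0,"dx":0.25,"dy":-3.52,"dz":0.06,"twist":0},
  {"claw":0,"dx":0.67,"dy":-4.62,"dz":0.08,"twist":0},
  {"claw":0,"dx":1.25,"dy":-5.64,"dz":0.1,"twist":0},
  {"claw":0,"dx":1.98,"dy":-6.56,"dz":0.12,"twist":0},
  {"claw":0,"dx":2.85,"dy":-7.35,"dz":0.14,"twist":0},
  {"claw":0,"dx":3.83,"dy":-8.0,"dz":0.16,"twist":0},
])

```text
time_s: 7.17
position: [0.5826, 0.1595, 0.0943]
tcp_rot: [[0.516, -0.857, -0.0], [-0.857, -0.516, 0.0], [-0.0, 0.0, -1.0]]
force: [-2.8, -1.6, -1.3]
opening: 0.224
```

Run:
```python
from h import *
brief(); arc(8,end=28)
im,c=shot('wrist','w3.png'); im2,_=shot('scene','s3.png')
cv2.imwrite('pics/s3c.png',cv2.resize(im2[100:240,290:430,::-1],None,fx=4,fy=4))
```

```text
t 7.1667 p [0.5826 0.1595 0.0943] yawx -58.94 z [-0.  0. -1.] F [-2.8 -1.6 -1.3] op 0.224 q [ 4.7 35.4 90.   0.  54.6 63.7]
angle rel mark 28.260482518384993 r 0.07580586571930158
{"claw":0,"dx":0.99,"dy":-0.36,"dz":0.02,"twist":0},{"claw":0,"dx":1.99,"dy":-0.66,"dz":0.04,"twist":0},{"claw":0,"dx":3.03,"dy":-0.81,"dz":0.05,"twist":0},{"claw":0,"dx":3.55,"dy":-0.83,"dz":0.06,"twist":0},{"claw":0,"dx":3.55,"dy":-0.83,"dz":0.06,"twist":0},{"claw":0,"dx":3.55,"dy":-0.83,"dz":0.06,"twist":0},{"claw":0,"dx":3.55,"dy":-0.83,"dz":0.06,"twist":0},{"claw":0,"dx":3.55,"dy":-0.83,"dz":0.06,"twist":0},
```

View pics/s3c.png

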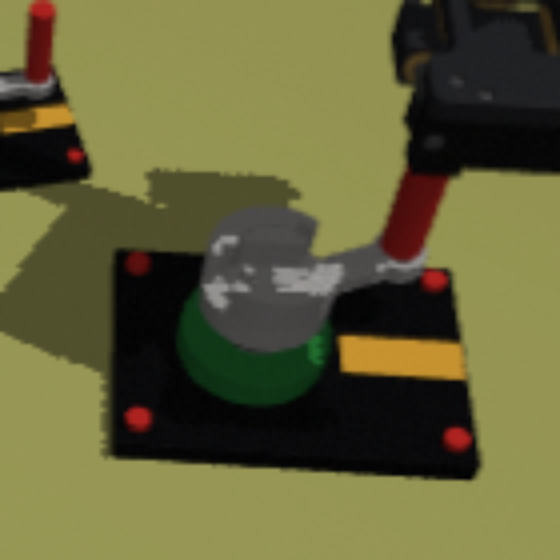

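View pics/w3.png

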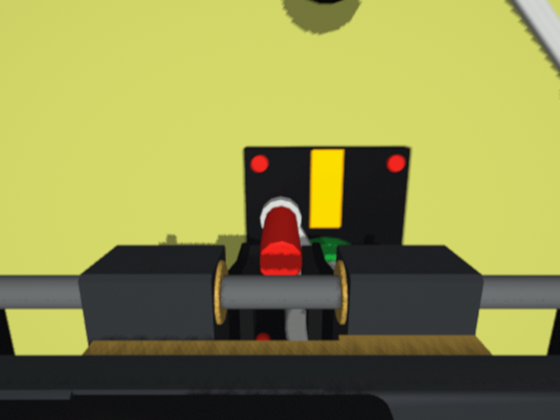

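Request:
arm_command([
  {"claw":0,"dx":0.99,"dy":-0.36,"dz":0.02,"twist":0},
  {"claw":0,"dx":1.99,"dy":-0.66,"dz":0.04,"twist":0},
  {"claw":0,"dx":3.03,"dy":-0.81,"dz":0.05,"twist":0},
  {"claw":0,"dx":3.6,"dy":-0.83,"dz":0.06,"twist":0},
  {"claw":0,"dx":3.6,"dy":-0.83,"dz":0.06,"twist":0},
  {"claw":0,"dx":3.6,"dy":-0.83,"dz":0.06,"twist":0},
])

```text
time_s: 7.77
position: [0.6101, 0.1302, 0.0936]
tcp_rot: [[0.514, -0.858, 0.003], [-0.858, -0.514, -0.002], [0.003, -0.002, -1.0]]
force: [-3.0, -3.0, -2.3]
opening: 0.225
```

Run:
```python
from h import *
brief(); arc(1,n=1)
im,c=shot('wrist','w4.png')
cv2.imwrite('pics/w4c.png',cv2.resize(im[120:370,180:480,::-1],None,fx=2.5,fy=2.5)[:600,:800])
```

```text
t 7.7667 p [0.6101 0.1302 0.0936] yawx -59.05 z [ 0.003 -0.002 -1.   ] F [-3.  -3.  -2.3] op 0.225 q [ 1.9 36.6 87.1 -0.1 56.  61. ]
angle rel mark -2.588093047651803 r 0.07523546056684056
{"claw":0,"dx":0.13,"dy":0.03,"dz":0.00,"twist":0},
```

View pics/w4c.png

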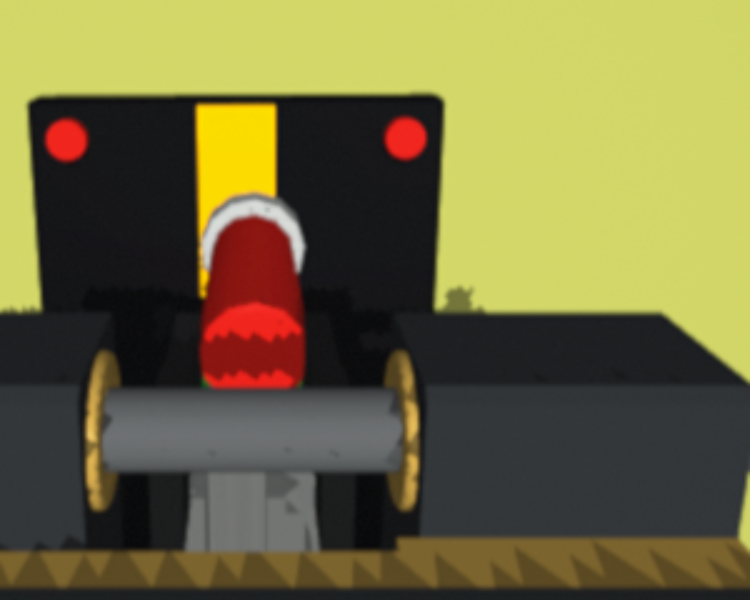

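Overshot by about 2.6°; nudge back and release.

Request:
arm_command([
  {"claw":0,"dx":-0.35,"dy":0,"dz":0,"twist":0},
  {"claw":0,"dx":-0.35,"dy":0,"dz":0,"twist":0},
  {"claw":0,"dx":-0.35,"dy":0,"dz":0,"twist":0},
  {"claw":0.5,"dx":-0.35,"dy":0,"dz":0,"twist":0},
  {"claw":1,"dx":-0.35,"dy":0,"dz":0,"twist":0},
  {"claw":1,"dx":-0.35,"dy":0,"dz":0,"twist":0},
  {"claw":1,"dx":-0.35,"dy":0,"dz":0,"twist":0},
  {"claw":1,"dx":-0.35,"dy":0,"dz":0,"twist":0},
])

```text
time_s: 8.48
position: [0.6092, 0.1341, 0.0942]
tcp_rot: [[0.515, -0.857, 0.005], [-0.857, -0.515, -0.001], [0.004, -0.004, -1.0]]
force: [0.3, -1.1, -0.0]
opening: 0.52
```

Run:
```python
from h import *
brief(); arc(1,n=1); print(delta((.545,.0,.27),-59))
```

```text
t 8.4833 p [0.6092 0.1341 0.0942] yawx -59.03 z [ 0.005 -0.001 -1.   ] F [ 0.3 -1.1 -0. ] op 0.52 q [ 2.2 36.5 87.3 -0.1 55.9 61.3]
angle rel mark 0.2745606736993338 r 0.07634170185085515
{"claw":0,"dx":0.13,"dy":0.13,"dz":0.00,"twist":0},
(array([  8.26,  12.33, -17.6 ]), np.float64(-0.03246545868658757))
```

Let it open fully, lift straight up, then look at it from above.

Request:
arm_command([
  {"claw":1,"dx":0,"dy":0,"dz":0,"twist":0},
  {"claw":1,"dx":0,"dy":0,"dz":0,"twist":0},
  {"claw":1,"dx":0,"dy":0,"dz":0,"twist":0},
  {"claw":1,"dx":0,"dy":0,"dz":-4,"twist":0},
  {"claw":1,"dx":0,"dy":0,"dz":-8,"twist":0},
  {"claw":1,"dx":0,"dy":0,"dz":-12,"twist":0},
  {"claw":1,"dx":0,"dy":0,"dz":-16,"twist":0},
  {"claw":1,"dx":0,"dy":0,"dz":-18,"twist":0},
])

```text
time_s: 9.15
position: [0.6107, 0.1345, 0.2802]
tcp_rot: [[0.515, -0.857, 0.015], [-0.857, -0.515, -0.001], [0.008, -0.012, -1.0]]
force: [0.6, -0.7, 0.2]
opening: 0.99
```

Run:
```python
from m import *
brief(); im,c=shot('wrist','w5.png')
cv2.imwrite('pics/w5c.png',cv2.resize(im[120:300,220:400,::-1],None,fx=3.3,fy=3.3))
for b in blobs(im,'redtop',30):print(b)
p=proj(c,[(*A,.085),(*A,.02)]);print(p)
```

```text
t 9.15 p [0.6107 0.1345 0.2802] yawx -59.03 z [ 0.015 -0.001 -1.   ] F [ 0.6 -0.7  0.2] op 0.99 q [ 2.2 25.  76.1 -0.1 78.1 61.3]
([233, 152, 9, 9, 63], [236.8, 156.1])
([315, 152, 9, 9, 62], [318.7, 155.7])
([269, 181, 21, 21, 332], [278.6, 190.6])
[[278.73980277 247.85258105]
 [278.55051233 230.89320162]]
```

View pics/w5c.png

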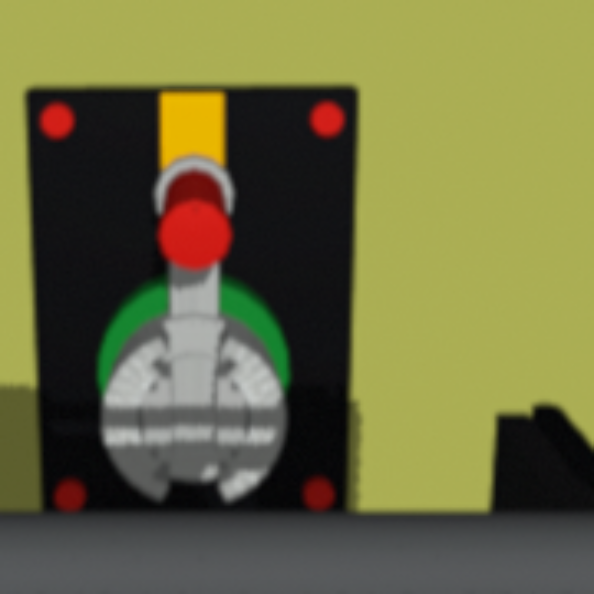

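Run:
```python
from h import *
print(delta((.488,-.169,.25),-98.3))
```

```text
(array([19.59, 26.36,  3.07]), np.float64(39.27393004472329))
```

Request:
arm_command([
  {"claw":1,"dx":19.6,"dy":26.4,"dz":0,"twist":0},
  {"claw":1,"dx":19.6,"dy":26.4,"dz":0,"twist":7},
  {"claw":1,"dx":19.6,"dy":26.4,"dz":1,"twist":14},
  {"claw":1,"dx":19.6,"dy":26.4,"dz":2,"twist":21},
  {"claw":1,"dx":19.6,"dy":26.4,"dz":3,"twist":28},
  {"claw":1,"dx":19.6,"dy":26.4,"dz":3,"twist":35},
  {"claw":1,"dx":19.6,"dy":26.4,"dz":3,"twist":39.3},
  {"claw":1,"dx":19.6,"dy":26.4,"dz":3,"twist":39.3},
])

```text
time_s: 9.87
position: [0.4862, -0.1713, 0.2502]
tcp_rot: [[-0.148, -0.989, 0.02], [-0.989, 0.148, -0.001], [-0.002, -0.02, -1.0]]
force: [0.0, 0.7, -0.5]
opening: 0.996
```

Request:
arm_command([
  {"claw":1,"dx":0,"dy":0,"dz":0,"twist":0},
])

```text
time_s: 9.95
position: [0.4839, -0.1765, 0.2492]
tcp_rot: [[-0.154, -0.988, 0.018], [-0.988, 0.154, -0.003], [-0.0, -0.018, -1.0]]
force: [-0.1, 0.9, 0.4]
opening: 0.996
```

Run:
```python
from m import *
brief(); print(delta((.489,-.169,.22),-98.3)); im,c=shot('wrist','w6.png')
for b in blobs(im,'yel',30):print(b)
```

```text
t 9.95 p [ 0.4839 -0.1765  0.2492] yawx -98.87 z [ 0.018 -0.003 -1.   ] F [-0.1  0.9  0.4] op 0.996 q [-32.8  17.1  94.1   0.5  67.9  65.9]
(array([-0.82, -0.34,  2.92]), np.float64(-0.5726807437336561))
([0, 100, 25, 36, 464], [9.1, 120.3])
([262, 166, 20, 32, 510], [271.8, 182.4])
([486, 266, 13, 24, 111], [492.7, 278.4])
([63, 268, 11, 21, 67], [67.5, 278.8])
([63, 301, 5, 11, 34], [65.2, 305.6])
([488, 301, 12, 22, 99], [493.8, 312.3])
```

View pics/w6.png

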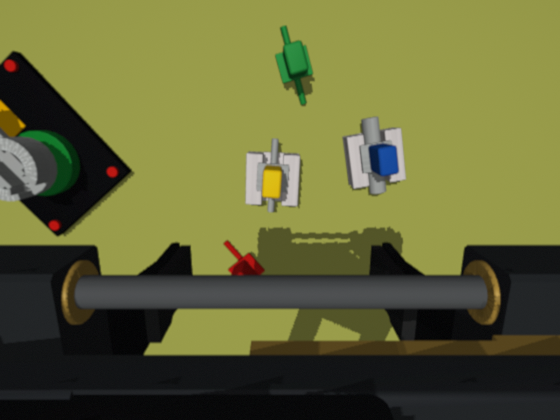

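Run:
```python
from m import *
im=cv2.imread('pics/w6.png');cv2.imwrite('pics/w6c.png',cv2.resize(im[120:230,230:320],None,fx=5.4,fy=5.4,interpolation=cv2.INTER_CUBIC))
```

```text
(no output)
```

View pics/w6c.png

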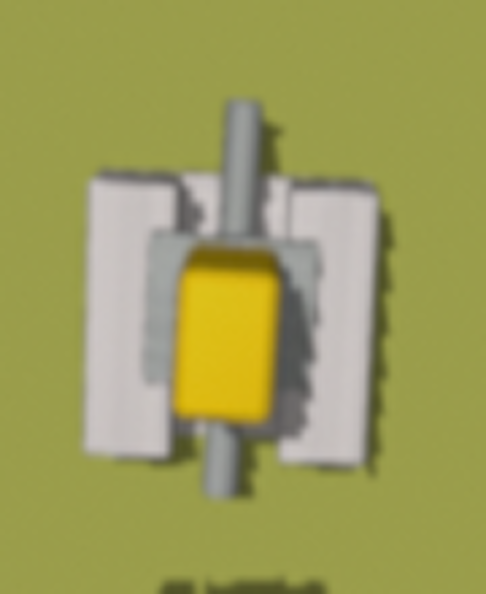

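Run:
```python
from m import *
st=bot.read_state(); c=cam('wrist',st)
f=lambda u:(230+u[0]/5.4-.4,120+u[1]/5.4-.4)
g=[onz(c,f(u),.082) for u in [(184,266),(280,268),(268,424),(173,416)]]
g=np.array(g)[:,:2];print(g.mean(0),[np.linalg.norm(g[i]-g[i-1]).round(4) for i in range(4)])
for v in (g[0]-g[3],g[1]-g[2]):print(np.degrees(np.arctan2(v[1],v[0])))
a=onz(c,f((243,102)),.026);b=onz(c,f((219,497)),.026);print(a,b,(a+b)/2,np.linalg.norm(a-b),np.degrees(np.arctan2(*(a-b)[1::-1])))
for z in(.06,.2):print(delta((*g.mean(0),z),-98.3))
```

```text
[ 0.49043657 -0.16642535] [np.float64(0.0291), np.float64(0.0182), np.float64(0.0302), np.float64(0.0184)]
-13.649453316777768
-13.172594292490743
[ 0.532444   -0.17535573  0.026     ] [ 0.4472786  -0.15633953  0.026     ] [ 0.4898613  -0.16584763  0.026     ] 0.08726260121498752 -12.586852160932482
(array([-0.81, -0.11, 18.95]), np.float64(-0.5544758106200618))
(array([-0.85, -0.37,  4.95]), np.float64(-0.5544758106200618))
```

Run:
```python
from m import *
for z in (.047,.13):print(delta((.4902,-.1662,z),-103))
```

```text
(array([-0.83, -0.06, 20.25]), np.float64(4.145524189379941))
(array([-0.85, -0.21, 11.95]), np.float64(4.145524189379941))
```

Request:
arm_command([
  {"claw":1,"dx":-0.85,"dy":0,"dz":0,"twist":4.1},
  {"claw":1,"dx":-0.85,"dy":-0.1,"dz":4,"twist":4.1},
  {"claw":1,"dx":-0.85,"dy":-0.2,"dz":8,"twist":4.1},
  {"claw":1,"dx":-0.85,"dy":-0.2,"dz":11,"twist":4.1},
  {"claw":1,"dx":-0.85,"dy":-0.2,"dz":12,"twist":4.1},
  {"claw":1,"dx":-0.85,"dy":-0.2,"dz":12,"twist":4.1},
  {"claw":1,"dx":-0.85,"dy":-0.2,"dz":12,"twist":4.1},
])

```text
time_s: 10.58
position: [0.4909, -0.1657, 0.1299]
tcp_rot: [[-0.223, -0.975, 0.019], [-0.975, 0.223, -0.0], [-0.004, -0.019, -1.0]]
force: [1.0, -1.1, 0.1]
opening: 1.003
```

Run:
```python
from m import *
brief(); im,c=shot('wrist','w7.png'); print(delta((.4902,-.1662,.047),-103))
print(proj(c,[(.4902,-.1662,.082)]))
for b in blobs(im,'yel',100):print(b)
```

```text
t 10.5833 p [ 0.4909 -0.1657  0.1299] yawx -102.89 z [ 0.019 -0.    -1.   ] F [ 1.  -1.1  0.1] op 1.003 q [-31.4  26.4 101.6   0.7  51.   71.1]
(array([0.04, 0.32, 8.38]), np.float64(0.0973997294072717))
[[280.2213068  218.83068786]]
([272, 190, 27, 49, 1212], [285.0, 214.8])
([486, 266, 13, 24, 115], [492.7, 278.4])
([488, 301, 11, 22, 114], [494.1, 312.3])
```

View pics/w7.png

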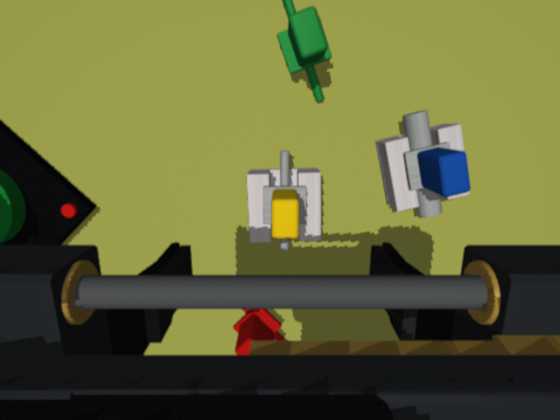

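Run:
```python
from m import *
im=cv2.imread('pics/w7.png');cv2.imwrite('pics/w7c.png',cv2.resize(im[140:255,240:330],None,fx=5.2,fy=5.2,interpolation=cv2.INTER_CUBIC))
```

```text
(no output)
```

View pics/w7c.png

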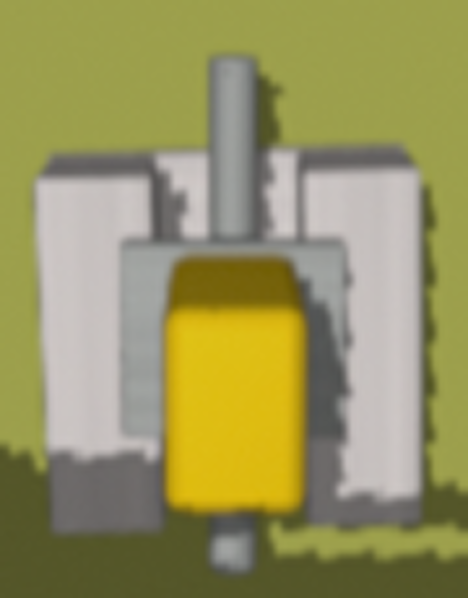

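Run:
```python
from m import *
brief();c=cam('wrist');p=onz(c,(284.8,218.6),.082);print(p);print(delta((p[0],p[1],.047),-103))
```

```text
t 10.6333 p [ 0.4916 -0.1663  0.1309] yawx -102.9 z [ 0.021 -0.002 -1.   ] F [0.  0.5 0. ] op 1.001 q [-31.4  26.3 101.6   0.7  51.   71.1]
[ 0.49020644 -0.17008243  0.082     ]
(array([0.42, 0.23, 8.38]), np.float64(0.0973997294072717))
```

Request:
arm_command([
  {"claw":1,"dx":0.38,"dy":0.0,"dz":0,"twist":0},
  {"claw":1,"dx":0.38,"dy":0.1,"dz":2,"twist":0},
  {"claw":1,"dx":0.38,"dy":0.1,"dz":4,"twist":0},
  {"claw":1,"dx":0.38,"dy":0.2,"dz":6,"twist":0},
  {"claw":1,"dx":0.38,"dy":0.2,"dz":7.5,"twist":0},
  {"claw":1,"dx":0.38,"dy":0.2,"dz":8.4,"twist":0},
  {"claw":1,"dx":0.38,"dy":0.2,"dz":8.4,"twist":0},
  {"claw":0.5,"dx":0.38,"dy":0.2,"dz":8.4,"twist":0},
])

```text
time_s: 11.3
position: [0.4915, -0.1704, 0.0477]
tcp_rot: [[-0.223, -0.974, 0.023], [-0.975, 0.223, -0.003], [-0.002, -0.023, -1.0]]
force: [0.3, -0.7, -0.4]
opening: 0.977
```

Request:
arm_command([
  {"claw":0,"dx":0,"dy":0,"dz":0,"twist":0},
  {"claw":0,"dx":0,"dy":0,"dz":0,"twist":0},
  {"claw":0,"dx":0,"dy":0,"dz":0,"twist":0},
  {"claw":0,"dx":0,"dy":0,"dz":0,"twist":0},
  {"claw":0,"dx":0,"dy":0,"dz":0,"twist":0},
  {"claw":0,"dx":0,"dy":0,"dz":0,"twist":0},
  {"claw":0,"dx":0,"dy":0,"dz":0,"twist":0},
  {"claw":0,"dx":0,"dy":0,"dz":0,"twist":0},
])

```text
time_s: 11.97
position: [0.4914, -0.1704, 0.0477]
tcp_rot: [[-0.223, -0.974, 0.023], [-0.975, 0.223, -0.003], [-0.002, -0.023, -1.0]]
force: [-0.2, -0.6, -0.9]
opening: 0.401
```

Request:
arm_command([
  {"claw":0,"dx":0,"dy":0,"dz":0,"twist":0},
  {"claw":0,"dx":0,"dy":0,"dz":0,"twist":0},
  {"claw":0,"dx":0,"dy":0,"dz":0,"twist":0},
  {"claw":0,"dx":0,"dy":0,"dz":0,"twist":0},
])

```text
time_s: 12.3
position: [0.4921, -0.1701, 0.0493]
tcp_rot: [[-0.224, -0.974, 0.024], [-0.975, 0.224, -0.003], [-0.003, -0.024, -1.0]]
force: [-0.7, 5.6, 21.4]
opening: 0.101
```

Run:
```python
from m import *
brief();shot('wrist','w8.png')
```

```text
t 12.3 p [ 0.4921 -0.1701  0.0493] yawx -102.93 z [ 0.024 -0.003 -1.   ] F [-0.7  5.6 21.4] op 0.101 q [-31.8  34.3 105.    0.9  39.5  70.4]
```

View pics/w8.png

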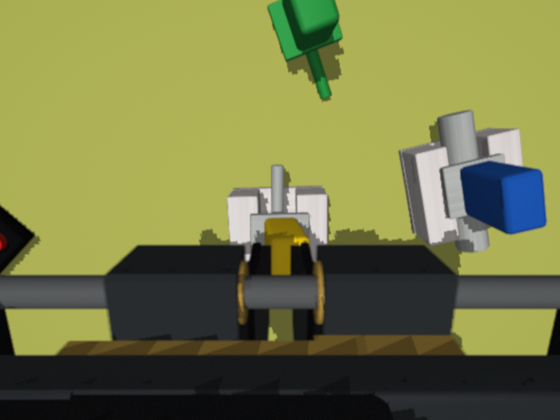

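Run:
```python
from m import *
im=cv2.imread('pics/w8.png');cv2.imwrite('pics/w8c.png',cv2.resize(im[150:350,200:360],None,fx=3,fy=3,interpolation=cv2.INTER_CUBIC))
im,_=shot('scene','s8.png');brief();cv2.imwrite('pics/s8c.png',cv2.resize(im[180:350,150:330,::-1],None,fx=3.3,fy=3.3,interpolation=cv2.INTER_CUBIC))
```

```text
t 12.4 p [ 0.4924 -0.1698  0.0501] yawx -102.94 z [ 0.025 -0.003 -1.   ] F [-1.3  5.6 23.1] op 0.043 q [-31.8  34.2 105.    1.   39.6  70.4]
```

View pics/w8c.png

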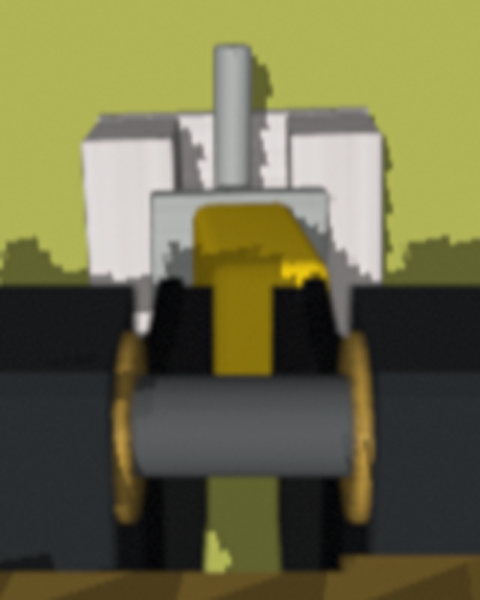

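View pics/s8c.png

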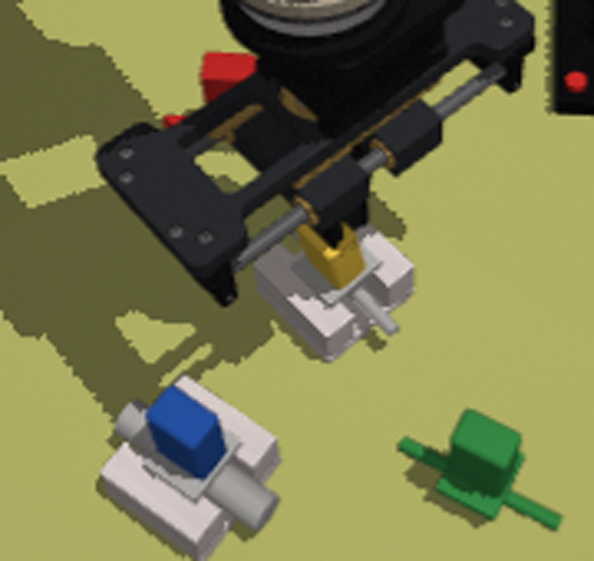

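Request:
arm_command([
  {"claw":1,"dx":0,"dy":0,"dz":0,"twist":0},
  {"claw":1,"dx":0,"dy":0,"dz":0,"twist":0},
  {"claw":1,"dx":0,"dy":0,"dz":0,"twist":0},
  {"claw":1,"dx":0,"dy":0,"dz":0,"twist":0},
  {"claw":1,"dx":0,"dy":0,"dz":0,"twist":0},
  {"claw":1,"dx":0,"dy":0,"dz":0,"twist":0},
])

```text
time_s: 12.9
position: [0.4921, -0.1698, 0.0497]
tcp_rot: [[-0.224, -0.974, 0.024], [-0.975, 0.224, -0.002], [-0.003, -0.024, -1.0]]
force: [0.0, -0.1, 1.7]
opening: 0.411
```

Run:
```python
from m import *
brief();im,c=shot('wrist','w9.png')
cv2.imwrite('pics/w9c.png',cv2.resize(im[150:350,160:400,::-1],None,fx=3,fy=3,interpolation=cv2.INTER_CUBIC))
```

```text
t 12.9 p [ 0.4921 -0.1698  0.0497] yawx -102.95 z [ 0.024 -0.002 -1.   ] F [ 0.  -0.1  1.7] op 0.411 q [-31.8  34.2 105.    1.   39.6  70.4]
```

View pics/w9c.png

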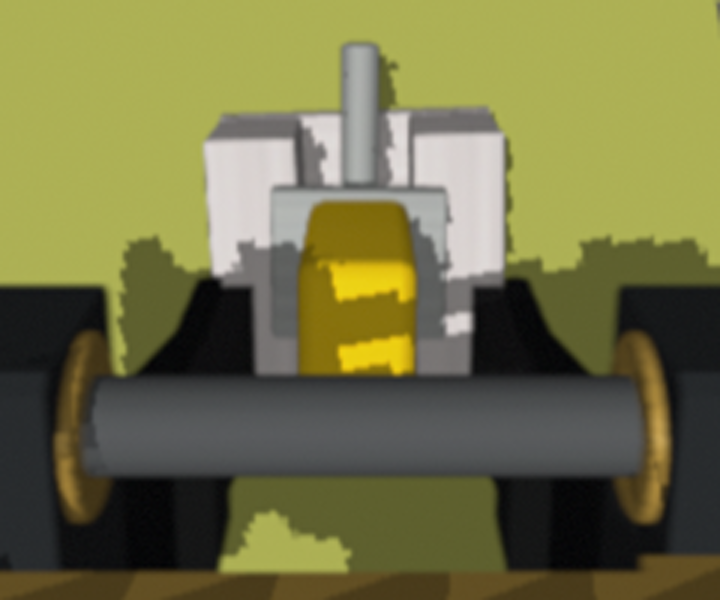

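Request:
arm_command([
  {"claw":0.26,"dx":0,"dy":0,"dz":0.1,"twist":0},
  {"claw":0.26,"dx":0,"dy":0,"dz":0.1,"twist":0},
  {"claw":0.26,"dx":0,"dy":0,"dz":0.1,"twist":0},
  {"claw":0.24,"dx":0,"dy":0,"dz":0.1,"twist":0},
  {"claw":0.22,"dx":0,"dy":0,"dz":0.1,"twist":0},
])

```text
time_s: 13.37
position: [0.4922, -0.1698, 0.0488]
tcp_rot: [[-0.224, -0.974, 0.024], [-0.975, 0.224, -0.002], [-0.003, -0.024, -1.0]]
force: [-0.1, 0.7, 0.4]
opening: 0.272
```

Run:
```python
from m import *
brief();im,c=shot('wrist','w10.png')
cv2.imwrite('pics/w10c.png',cv2.resize(im[150:350,160:400,::-1],None,fx=3,fy=3,interpolation=cv2.INTER_CUBIC))
```

```text
t 13.3667 p [ 0.4922 -0.1698  0.0488] yawx -102.95 z [ 0.024 -0.002 -1.   ] F [-0.1  0.7  0.4] op 0.272 q [-31.8  34.3 105.    1.   39.4  70.4]
```

View pics/w10c.png

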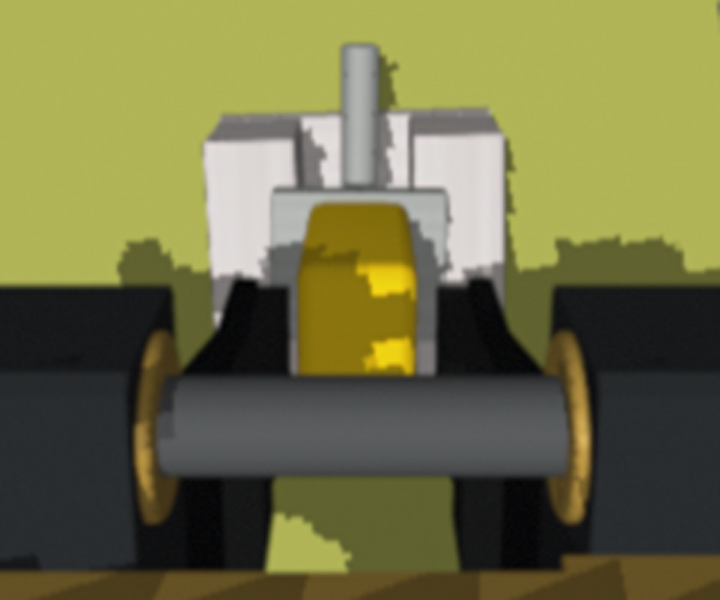

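Request:
arm_command([
  {"claw":0.22,"dx":0,"dy":0,"dz":0,"twist":0},
  {"claw":0.21,"dx":0,"dy":0,"dz":0,"twist":0},
  {"claw":0.2,"dx":0,"dy":0,"dz":0,"twist":0},
  {"claw":0.2,"dx":0,"dy":0,"dz":0,"twist":0},
  {"claw":0.2,"dx":0,"dy":0,"dz":0,"twist":0},
])

```text
time_s: 13.83
position: [0.4922, -0.1698, 0.0488]
tcp_rot: [[-0.224, -0.974, 0.024], [-0.975, 0.224, -0.002], [-0.003, -0.024, -1.0]]
force: [-0.1, -0.4, 0.0]
opening: 0.202
```

Run:
```python
from m import *
brief();im,c=shot('wrist','w11.png')
cv2.imwrite('pics/w11c.png',cv2.resize(im[150:350,160:400,::-1],None,fx=3,fy=3,interpolation=cv2.INTER_CUBIC))
```

```text
t 13.8333 p [ 0.4922 -0.1698  0.0488] yawx -102.95 z [ 0.024 -0.002 -1.   ] F [-0.1 -0.4  0. ] op 0.202 q [-31.8  34.3 105.    1.   39.4  70.4]
```

View pics/w11c.png

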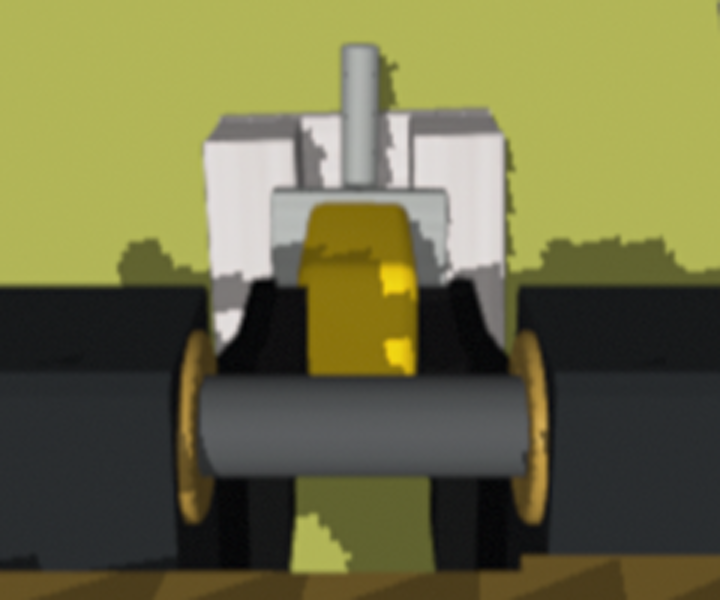

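Request:
arm_command([
  {"claw":0.17,"dx":0,"dy":0,"dz":0,"twist":0},
  {"claw":0.17,"dx":0,"dy":0,"dz":0,"twist":0},
  {"claw":0.17,"dx":0,"dy":0,"dz":0,"twist":0},
])

```text
time_s: 14.13
position: [0.4922, -0.1698, 0.0488]
tcp_rot: [[-0.224, -0.974, 0.024], [-0.975, 0.224, -0.002], [-0.003, -0.024, -1.0]]
force: [0.0, -0.3, 0.1]
opening: 0.173
```

Run:
```python
from m import *
brief()
```

```text
t 14.1333 p [ 0.4922 -0.1698  0.0488] yawx -102.95 z [ 0.024 -0.002 -1.   ] F [ 0.  -0.3  0.1] op 0.173 q [-31.8  34.3 105.    1.   39.4  70.4]
```

Request:
arm_command([
  {"claw":0.16,"dx":0,"dy":0,"dz":-0.2,"twist":0},
  {"claw":0.16,"dx":0,"dy":0,"dz":-0.5,"twist":0},
  {"claw":0.16,"dx":0,"dy":0,"dz":-0.8,"twist":0},
  {"claw":0.16,"dx":0,"dy":0,"dz":-0.8,"twist":0},
])

```text
time_s: 14.47
position: [0.4925, -0.17, 0.0575]
tcp_rot: [[-0.224, -0.974, 0.026], [-0.975, 0.224, -0.003], [-0.003, -0.026, -1.0]]
force: [-0.3, -0.1, 0.1]
opening: 0.161
```

Run:
```python
from m import *
brief();im,c=shot('wrist','w12.png')
cv2.imwrite('pics/w12c.png',cv2.resize(im[150:350,160:400,::-1],None,fx=3,fy=3,interpolation=cv2.INTER_CUBIC))
```

```text
t 14.4667 p [ 0.4925 -0.17    0.0575] yawx -102.95 z [ 0.026 -0.003 -1.   ] F [-0.3 -0.1  0.1] op 0.161 q [-31.8  33.4 104.7   1.   40.5  70.5]
```

View pics/w12c.png

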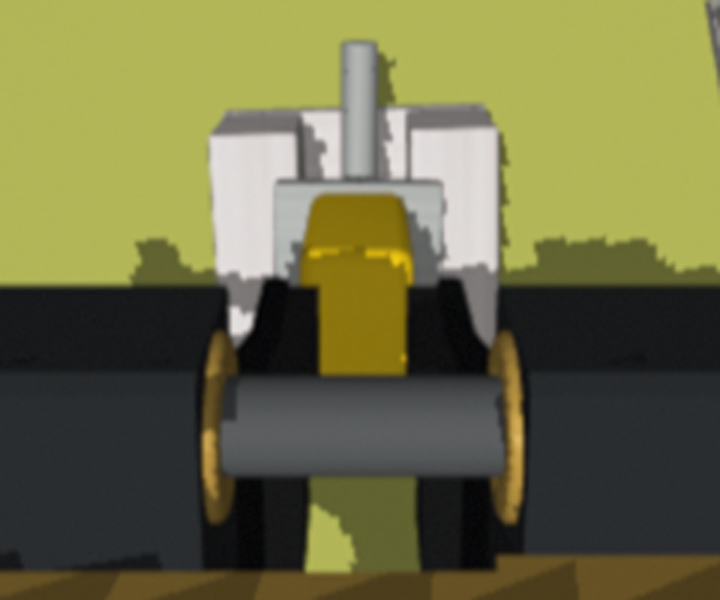

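Run:
```python
from m import *
c=cam('wrist');st=bot.read_state();R=np.array(st['tcp_rot']);p=np.array(st['position'])
for t in [(0,0,0),(0,-.0095,0),(0,0,-.019),(0,-.0095,-.019),(0,0,-.0245),(0,-.015,-.0245),(.007,-.0095,-.019),(.007,-.0095,-.04),(.007,-.0095,-.07)]:
    uv=proj(c,[p+R@np.array(t)])[0]; print(t,uv.round(1),((uv-[160,150])*3).round())
# grip top far edge observed
u=(160+357/3,150+255/3);print(u,onz(c,u,.082),onz(c,u,.072), R.T@(onz(c,u,.082)-p))
b=(160+359/3,150+42/3);print('bar end',onz(c,b,.024),R.T@(onz(c,b,.024)-p))
```

```text
(0, 0, 0) [278.8 239.7] [356. 269.]
(0, -0.0095, 0) [278.7 224. ] [356. 222.]
(0, 0, -0.019) [278.6 251.9] [356. 306.]
(0, -0.0095, -0.019) [278.6 234.8] [356. 254.]
(0, 0, -0.0245) [278.6 255.8] [356. 318.]
(0, -0.015, -0.0245) [278.5 228. ] [356. 234.]
(0.007, -0.0095, -0.019) [292.  234.8] [396. 254.]
(0.007, -0.0095, -0.04) [293.5 249.5] [400. 299.]
(0.007, -0.0095, -0.07) [296.2 278. ] [409. 384.]
(279.0, 235.0) [ 0.50268205 -0.17266649  0.082     ] [ 0.49962655 -0.17189761  0.072     ] [ 0.00022934 -0.01125784 -0.02442707]
bar end [ 0.53145817 -0.17935348  0.024     ] [ 0.00046839 -0.03931717  0.0343045 ]
```

Request:
arm_command([
  {"claw":0.13,"dx":0,"dy":0,"dz":0,"twist":0},
  {"claw":0.13,"dx":0,"dy":0,"dz":0,"twist":0},
])

```text
time_s: 14.68
position: [0.4924, -0.17, 0.0574]
tcp_rot: [[-0.224, -0.974, 0.026], [-0.975, 0.224, -0.003], [-0.003, -0.026, -1.0]]
force: [-0.2, 0.9, -0.3]
opening: 0.139
```

Request:
arm_command([
  {"claw":0.1,"dx":0,"dy":0,"dz":0,"twist":0},
  {"claw":0.1,"dx":0,"dy":0,"dz":0,"twist":0},
])

```text
time_s: 14.85
position: [0.4924, -0.17, 0.0573]
tcp_rot: [[-0.224, -0.974, 0.025], [-0.975, 0.224, -0.003], [-0.003, -0.025, -1.0]]
force: [-0.9, 0.8, 0.1]
opening: 0.107
```

Run:
```python
from m import *
brief();im,c=shot('scene','s12.png')
cv2.imwrite('pics/s12c.png',cv2.resize(im[190:310,190:310,::-1],None,fx=5,fy=5,interpolation=cv2.INTER_CUBIC))
```

```text
t 14.85 p [ 0.4924 -0.17    0.0573] yawx -102.95 z [ 0.025 -0.003 -1.   ] F [-0.9  0.8  0.1] op 0.107 q [-31.8  33.4 104.7   1.   40.5  70.5]
```

View pics/s12c.png

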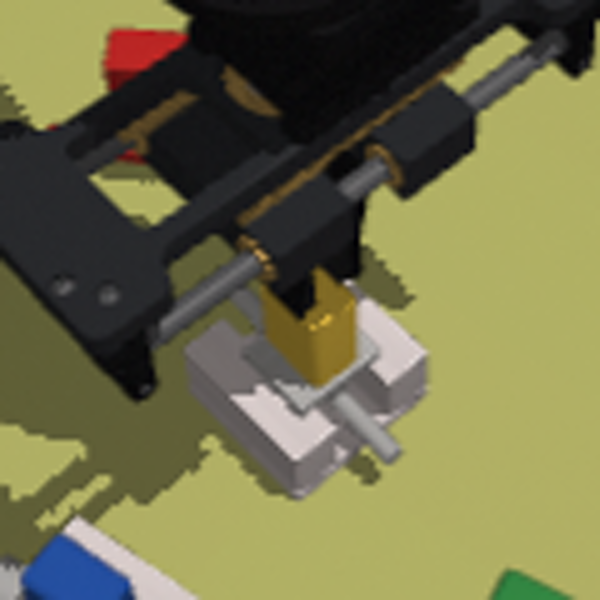

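Request:
arm_command([
  {"claw":0.05,"dx":0,"dy":0,"dz":0,"twist":0},
  {"claw":0.05,"dx":0,"dy":0,"dz":0,"twist":0},
])

```text
time_s: 15.07
position: [0.4923, -0.1699, 0.0572]
tcp_rot: [[-0.224, -0.974, 0.025], [-0.975, 0.224, -0.003], [-0.003, -0.025, -1.0]]
force: [0.3, -0.5, 0.3]
opening: 0.063
```

Run:
```python
from m import *
brief();s=bot.read_state();print(s['moment'],s['tau'])
```

```text
t 15.0667 p [ 0.4923 -0.1699  0.0572] yawx -102.95 z [ 0.025 -0.003 -1.   ] F [ 0.3 -0.5  0.3] op 0.063 q [-31.8  33.5 104.7   1.   40.5  70.5]
[ 0.01048487 -0.02504467 -0.03290541] [-8.82462318e-04 -3.87492728e+01 -9.94680762e+00  6.59555686e-02
 -1.42810000e-01  8.01296410e-04]
```

Request:
arm_command([
  {"claw":0.45,"dx":0,"dy":0,"dz":0,"twist":0},
  {"claw":0.45,"dx":0,"dy":0,"dz":0,"twist":0},
  {"claw":0.45,"dx":0,"dy":0,"dz":0,"twist":0},
  {"claw":0.45,"dx":0,"dy":0,"dz":0,"twist":0},
  {"claw":0.45,"dx":0,"dy":0,"dz":0,"twist":0},
  {"claw":0.45,"dx":0,"dy":0,"dz":0,"twist":0},
])

```text
time_s: 15.57
position: [0.4923, -0.1699, 0.0573]
tcp_rot: [[-0.224, -0.974, 0.025], [-0.975, 0.224, -0.003], [-0.003, -0.025, -1.0]]
force: [0.1, 0.5, 0.7]
opening: 0.41
```

Run:
```python
from m import *
brief();im,c=shot('wrist','w13.png')
cv2.imwrite('pics/w13c.png',cv2.resize(im[150:350,160:400,::-1],None,fx=3,fy=3,interpolation=cv2.INTER_CUBIC))
im,c=shot('scene','s13.png')
cv2.imwrite('pics/s13c.png',cv2.resize(im[190:310,190:310,::-1],None,fx=5,fy=5,interpolation=cv2.INTER_CUBIC))
```

```text
t 15.5667 p [ 0.4923 -0.1699  0.0573] yawx -102.95 z [ 0.025 -0.003 -1.   ] F [0.1 0.5 0.7] op 0.41 q [-31.8  33.4 104.7   1.   40.5  70.5]
```

View pics/w13c.png

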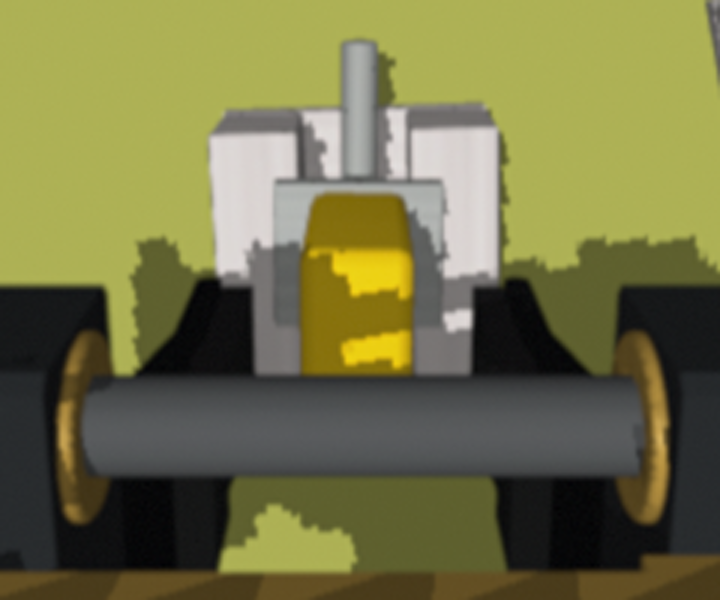

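View pics/s13c.png

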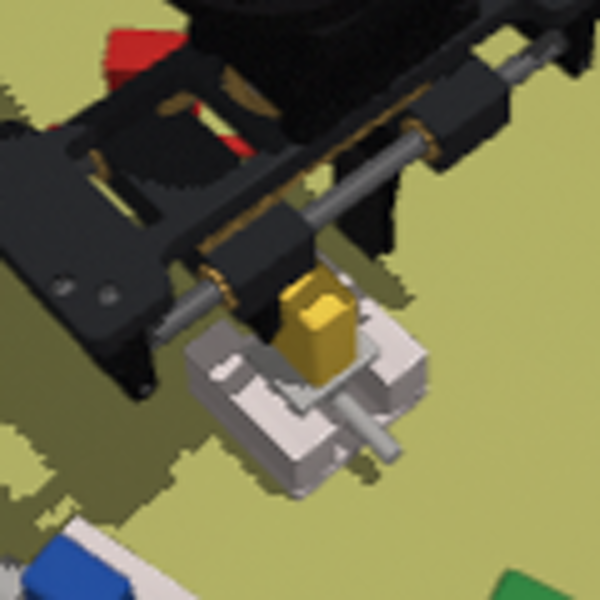

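Run:
```python
from m import *
S=cam('scene');st=bot.read_state();R=np.array(st['tcp_rot']);p=np.array(st['position'])
for s in (-1,1):
  for y in (-.0095,.0095):
    for z in (0,-.019,-.035):
      for x in (.018,.03):
        uv=proj(S,[p+R@np.array([s*x,y,z])])[0]; print((s*x,y,z),uv.round(1),((uv-[190,190])*5).round())
im=cv2.imread('pics/s13.png')
cv2.imwrite('pics/s13d.png',cv2.resize(im[220:290,225:285],None,fx=8,fy=8,interpolation=cv2.INTER_CUBIC))
```

```text
(-0.018, -0.0095, 0) [264.4 253.8] [372. 319.]
(-0.03, -0.0095, 0) [269.7 249.7] [399. 298.]
(-0.018, -0.0095, -0.019) [264.1 247.9] [371. 289.]
(-0.03, -0.0095, -0.019) [269.6 243.7] [398. 269.]
(-0.018, -0.0095, -0.035) [263.9 242.7] [369. 263.]
(-0.03, -0.0095, -0.035) [269.4 238.5] [397. 243.]
(-0.018, 0.0095, 0) [257.2 246.6] [336. 283.]
(-0.03, 0.0095, 0) [262.5 242.7] [362. 263.]
(-0.018, 0.0095, -0.019) [256.7 240.6] [334. 253.]
(-0.03, 0.0095, -0.019) [262.1 236.6] [361. 233.]
(-0.018, 0.0095, -0.035) [256.3 235.4] [332. 227.]
(-0.03, 0.0095, -0.035) [261.9 231.3] [359. 207.]
(0.018, -0.0095, 0) [248.  266.3] [290. 382.]
(0.03, -0.0095, 0) [242.4 270.7] [262. 403.]
(0.018, -0.0095, -0.019) [247.3 260.6] [287. 353.]
(0.03, -0.0095, -0.019) [241.6 265. ] [258. 375.]
(0.018, -0.0095, -0.035) [246.7 255.5] [284. 328.]
(0.03, -0.0095, -0.035) [240.9 260. ] [254. 350.]
(0.018, 0.0095, 0) [240.8 258.9] [254. 344.]
(0.03, 0.0095, 0) [235.2 263.1] [226. 366.]
(0.018, 0.0095, -0.019) [240.  253.1] [250. 315.]
(0.03, 0.0095, -0.019) [234.2 257.3] [221. 337.]
(0.018, 0.0095, -0.035) [239.3 247.9] [246. 290.]
(0.03, 0.0095, -0.035) [233.4 252.2] [217. 311.]
```

View pics/s13d.png

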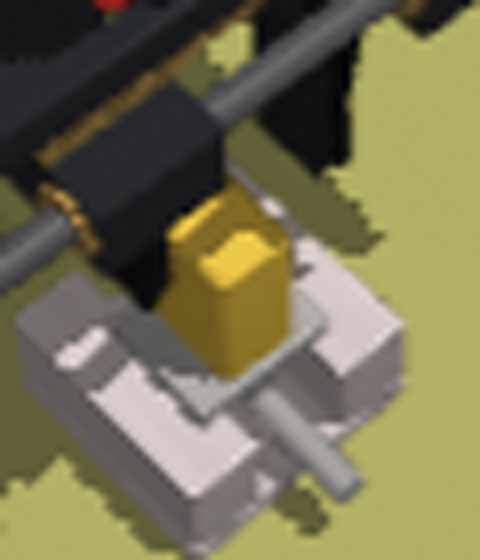

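The pictures settle it. The real finger ends sit about 32 mm higher than the reported TCP: in both the wrist and scene views they end above the grip, and the earlier 21 N was them landing on its top. So I'll go lower.

Request:
arm_command([
  {"claw":0.5,"dx":0,"dy":0,"dz":0.5,"twist":0},
  {"claw":0.5,"dx":0,"dy":0,"dz":1.0,"twist":0},
  {"claw":0.5,"dx":0,"dy":0,"dz":1.5,"twist":0},
  {"claw":0.5,"dx":0,"dy":0,"dz":2.0,"twist":0},
  {"claw":0.5,"dx":0,"dy":0,"dz":2.0,"twist":0},
])

```text
time_s: 16.08
position: [0.492, -0.1696, 0.036]
tcp_rot: [[-0.224, -0.974, 0.023], [-0.975, 0.224, -0.001], [-0.004, -0.023, -1.0]]
force: [-0.2, -0.6, 0.1]
opening: 0.494
```

Run:
```python
from m import *
brief()
im=shot('scene','s14.png')[0]
cv2.imwrite('pics/s14d.png',cv2.resize(im[210:290,215:295,::-1],None,fx=7,fy=7,interpolation=cv2.INTER_CUBIC))
im,c=shot('wrist','w14.png')
cv2.imwrite('pics/w14c.png',cv2.resize(im[150:350,160:400,::-1],None,fx=3,fy=3,interpolation=cv2.INTER_CUBIC))
```

```text
t 16.0833 p [ 0.492  -0.1696  0.036 ] yawx -102.96 z [ 0.023 -0.001 -1.   ] F [-0.2 -0.6  0.1] op 0.494 q [-31.7  35.7 105.3   1.   37.8  70.4]
```

View pics/s14d.png

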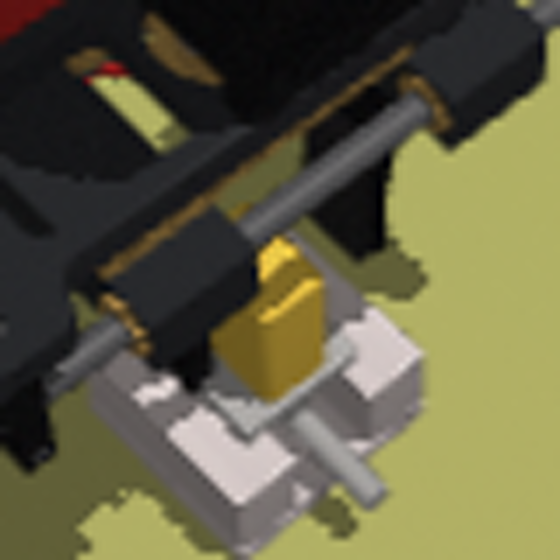

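View pics/w14c.png

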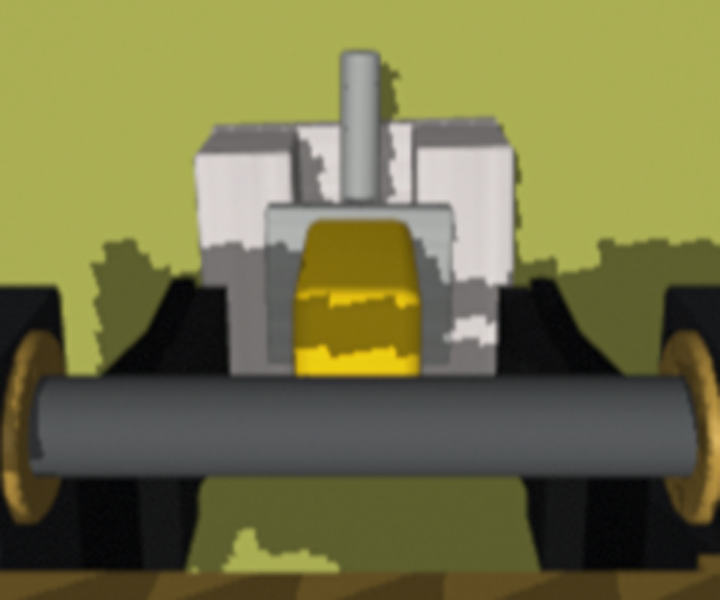

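Request:
arm_command([
  {"claw":0.5,"dx":0.1,"dy":0,"dz":0.5,"twist":0},
  {"claw":0.5,"dx":0.1,"dy":0,"dz":1.0,"twist":0},
  {"claw":0.3,"dx":0.1,"dy":0,"dz":1.0,"twist":0},
  {"claw":0.3,"dx":0.1,"dy":0,"dz":1.0,"twist":0},
  {"claw":0.2,"dx":0.1,"dy":0,"dz":1.0,"twist":0},
  {"claw":0.1,"dx":0.1,"dy":0,"dz":1.0,"twist":0},
  {"claw":0,"dx":0.1,"dy":0,"dz":1.0,"twist":0},
  {"claw":0,"dx":0.1,"dy":0,"dz":1.0,"twist":0},
])

```text
time_s: 16.85
position: [0.4926, -0.1708, 0.0269]
tcp_rot: [[-0.224, -0.974, 0.025], [-0.975, 0.224, -0.002], [-0.003, -0.024, -1.0]]
force: [0.4, 1.0, 0.2]
opening: 0.227
```

Request:
arm_command([
  {"claw":0,"dx":0,"dy":0,"dz":0,"twist":0},
  {"claw":0,"dx":0,"dy":0,"dz":0,"twist":0},
])

```text
time_s: 17.02
position: [0.4925, -0.1707, 0.0268]
tcp_rot: [[-0.224, -0.974, 0.024], [-0.975, 0.224, -0.002], [-0.003, -0.024, -1.0]]
force: [-0.5, 0.0, -1.0]
opening: 0.232
```

Run:
```python
from m import *
brief()
```

```text
t 17.0167 p [ 0.4925 -0.1707  0.0268] yawx -102.94 z [ 0.024 -0.002 -1.   ] F [-0.5  0.  -1. ] op 0.232 q [-31.8  36.7 105.5   1.1  36.5  70.3]
```

Request:
arm_command([
  {"claw":0,"dx":0,"dy":0,"dz":-1,"twist":0},
  {"claw":0,"dx":0,"dy":0,"dz":-3,"twist":0},
  {"claw":0,"dx":0,"dy":0,"dz":-6,"twist":0},
  {"claw":0,"dx":0,"dy":0,"dz":-9,"twist":0},
  {"claw":0,"dx":0,"dy":0,"dz":-12,"twist":0},
  {"claw":0,"dx":0,"dy":0,"dz":-12.5,"twist":0},
  {"claw":0,"dx":0,"dy":0,"dz":-12.5,"twist":0},
  {"claw":0,"dx":0,"dy":0,"dz":-12.5,"twist":0},
])

```text
time_s: 17.68
position: [0.4889, -0.1702, 0.1518]
tcp_rot: [[-0.224, -0.974, 0.024], [-0.975, 0.224, -0.002], [-0.003, -0.024, -1.0]]
force: [-0.1, 0.9, -1.3]
opening: 0.227
```

Run:
```python
from m import *
brief(); im,c=shot('wrist','w15.png');im2,S=shot('scene','s15.png')
cv2.imwrite('pics/w15c.png',cv2.resize(im[130:350,160:400,::-1],None,fx=2.6,fy=2.6,interpolation=cv2.INTER_CUBIC))
cv2.imwrite('pics/s15c.png',cv2.resize(im2[130:330,150:350,::-1],None,fx=3,fy=3,interpolation=cv2.INTER_CUBIC))
print(delta((*A,.15),-58.8))
```

```text
t 17.6833 p [ 0.4889 -0.1702  0.1518] yawx -102.94 z [ 0.024 -0.002 -1.   ] F [-0.1  0.9 -1.3] op 0.227 q [-32.   24.4 100.7   0.8  53.7  70.5]
(array([-26.97,   0.47,   0.15]), np.float64(-44.14569925462638))
```

View pics/w15c.png

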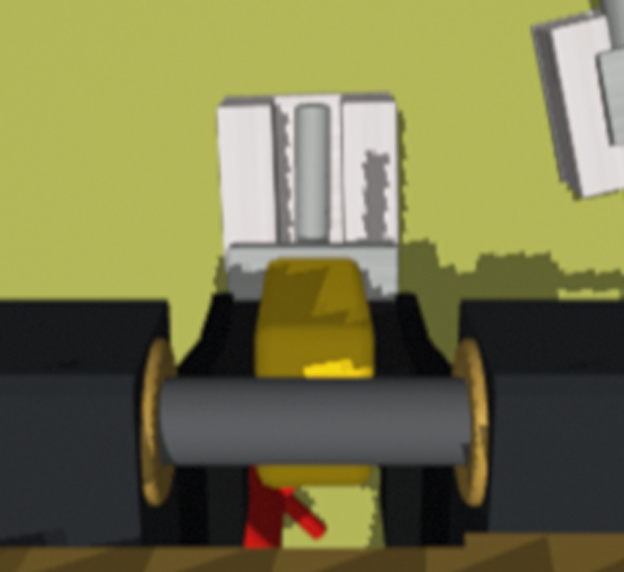

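View pics/s15c.png

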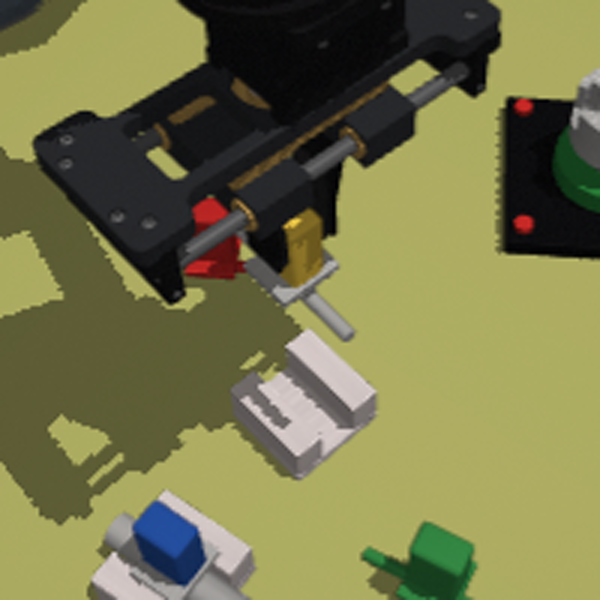

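```bash
cat >> h.py <<'E'
def pin_off(u,dz=.0052-.007):
    "pin origin offset in tool frame from bar end pixel"
    st=bot.read_state();c=cam('wrist',st);p=np.array(st['position']);R=np.array(st['tcp_rot'])
    q=onz(c,u,p[2]+dz); t=R.T@(q-p); return t
E
python3 - <<'E'
from m import *
im=cv2.imread('pics/w15.png')
cv2.imwrite('pics/w15d.png',cv2.resize(im[155:250,240:320],None,fx=6,fy=6,interpolation=cv2.INTER_CUBIC))
print(pin_off((280,170.4)))
c=cam('wrist'); st=bot.read_state()
for t in [(0,-.0425,.0018),(0,-.044,.0018)]:
  print(proj(c,[np.array(st['position'])+np.array(st['tcp_rot'])@t]))
E
```

```text
[ 0.00070778 -0.03997777  0.00264222]
[[278.72198359 166.09770004]]
[[278.72024268 163.38933058]]
```

View pics/w15d.png

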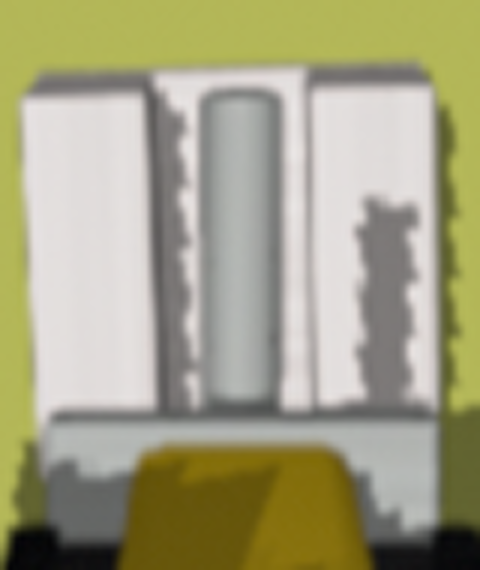

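Run:
```python
from m import *
print(delta((.5471,.0969,.157),-58.8))
```

```text
(array([-27.31,   0.22,  -0.54]), np.float64(-44.14569925462638))
```

Request:
arm_command([
  {"claw":0,"dx":-2,"dy":0,"dz":-0.3,"twist":-2},
  {"claw":0,"dx":-5,"dy":0,"dz":-0.5,"twist":-8},
  {"claw":0,"dx":-8.5,"dy":0,"dz":-0.5,"twist":-14},
  {"claw":0,"dx":-12,"dy":0,"dz":-0.5,"twist":-20},
  {"claw":0,"dx":-15,"dy":0,"dz":-0.5,"twist":-26},
  {"claw":0,"dx":-17,"dy":0,"dz":-0.5,"twist":-30},
  {"claw":0,"dx":-18,"dy":0,"dz":-0.5,"twist":-30},
  {"claw":0,"dx":-18,"dy":0,"dz":-0.5,"twist":-30},
])

```text
time_s: 18.45
position: [0.5276, 0.0077, 0.1547]
tcp_rot: [[0.294, -0.956, 0.018], [-0.956, -0.294, 0.001], [0.005, -0.018, -1.0]]
force: [-0.3, -0.3, -1.5]
opening: 0.226
```

Run:
```python
from m import *
brief();print(delta((.5471,.0969,.157),-58.8))
```

```text
t 18.45 p [0.5276 0.0077 0.1547] yawx -72.89 z [ 0.018  0.001 -1.   ] F [-0.3 -0.3 -1.5] op 0.226 q [-11.5  24.9  99.    0.3  55.1  61.3]
(array([-7.95, -4.5 , -0.19]), np.float64(-14.087802597410757))
```

Request:
arm_command([
  {"claw":0,"dx":-2,"dy":-1,"dz":-0.2,"twist":-4},
  {"claw":0,"dx":-5,"dy":-3,"dz":-0.2,"twist":-9},
  {"claw":0,"dx":-7,"dy":-4,"dz":-0.2,"twist":-13},
  {"claw":0,"dx":-7.9,"dy":-4.5,"dz":-0.2,"twist":-14.1},
  {"claw":0,"dx":-7.9,"dy":-4.5,"dz":-0.2,"twist":-14.1},
  {"claw":0,"dx":-7.9,"dy":-4.5,"dz":-0.2,"twist":-14.1},
  {"claw":0,"dx":-7.9,"dy":-4.5,"dz":-0.2,"twist":-14.1},
])

```text
time_s: 19.03
position: [0.5468, 0.0947, 0.1567]
tcp_rot: [[0.516, -0.856, 0.017], [-0.857, -0.516, -0.0], [0.009, -0.015, -1.0]]
force: [0.4, 0.5, -1.4]
opening: 0.229
```

Run:
```python
from m import *
brief();print(delta((.5471,.0969,.157),-58.8))
im,c=shot('wrist','w16.png');im2,S=shot('scene','s16.png')
cv2.imwrite('pics/w16c.png',cv2.resize(im[100:320,160:400,::-1],None,fx=2.7,fy=2.7,interpolation=cv2.INTER_CUBIC))
cv2.imwrite('pics/s16c.png',cv2.resize(im2[60:240,270:450,::-1],None,fx=3.3,fy=3.3,interpolation=cv2.INTER_CUBIC))
print(proj(c,[(*A,.085)]))
```

```text
t 19.0333 p [0.5468 0.0947 0.1567] yawx -58.94 z [ 0.017 -0.    -1.   ] F [ 0.4  0.5 -1.4] op 0.229 q [-1.7 26.8 95.   0.  57.3 57.2]
(array([-0.17, -0.14, -0.03]), np.float64(-0.13777986384468477))
[[277.58350836 212.14610081]]
```

View pics/w16c.png

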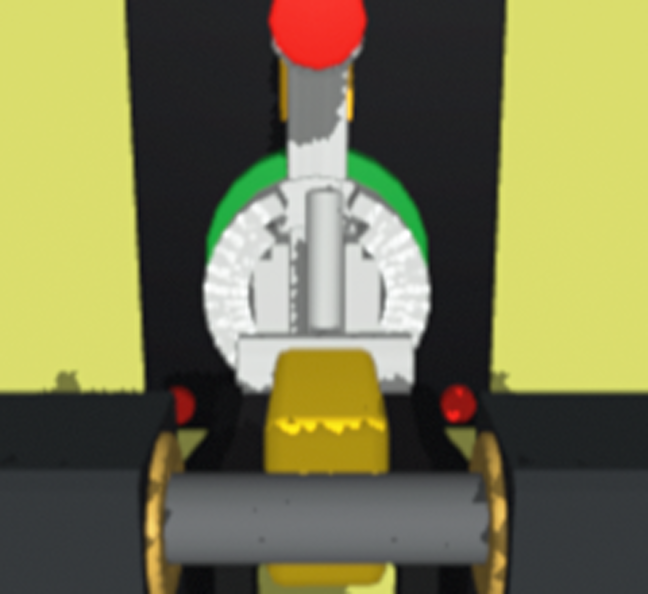

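View pics/s16c.png

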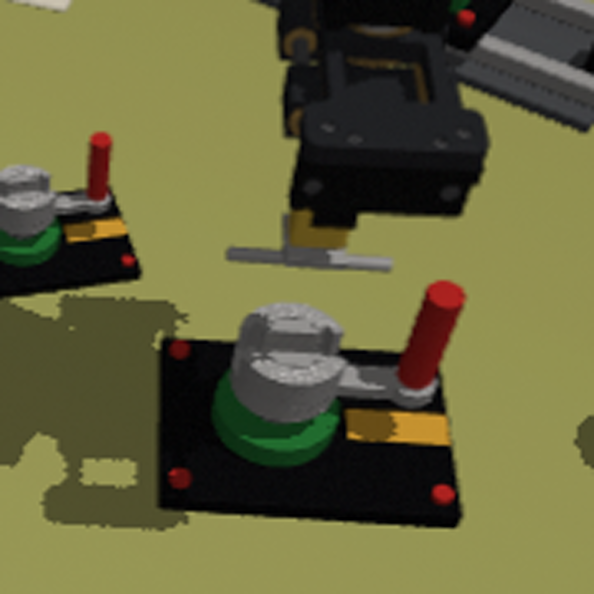

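Run:
```python
from m import *
print(delta((.5471,.0969,.100),-58.8))
```

```text
(array([-0.23, -0.03,  5.7 ]), np.float64(-0.14241673103066432))
```

Request:
arm_command([
  {"claw":0,"dx":-0.22,"dy":0,"dz":1.5,"twist":-0.1},
  {"claw":0,"dx":-0.22,"dy":0,"dz":3,"twist":-0.1},
  {"claw":0,"dx":-0.22,"dy":0,"dz":4.5,"twist":-0.1},
  {"claw":0,"dx":-0.22,"dy":0,"dz":5.5,"twist":-0.1},
  {"claw":0,"dx":-0.22,"dy":0,"dz":5.7,"twist":-0.1},
  {"claw":0,"dx":-0.22,"dy":0,"dz":5.7,"twist":-0.1},
  {"claw":0,"dx":-0.22,"dy":0,"dz":5.7,"twist":-0.1},
])

```text
time_s: 19.72
position: [0.5474, 0.0963, 0.1004]
tcp_rot: [[0.517, -0.856, 0.019], [-0.856, -0.517, -0.0], [0.01, -0.016, -1.0]]
force: [-0.1, -0.7, -0.6]
opening: 0.228
```

Run:
```python
from m import *
brief();print(delta((.5471,.0969,.080),-58.8))
im,c=shot('wrist','w17.png');im2,S=shot('scene','s17.png')
cv2.imwrite('pics/w17c.png',cv2.resize(im[100:320,160:400,::-1],None,fx=2.7,fy=2.7,interpolation=cv2.INTER_CUBIC))
cv2.imwrite('pics/s17c.png',cv2.resize(im2[90:220,300:430,::-1],None,fx=4.5,fy=4.5,interpolation=cv2.INTER_CUBIC))
```

```text
t 19.7167 p [0.5474 0.0963 0.1004] yawx -58.88 z [ 0.019 -0.    -1.   ] F [-0.1 -0.7 -0.6] op 0.228 q [-1.6 31.4 97.7  0.  49.8 57.3]
(array([-0.09,  0.03,  2.04]), np.float64(-0.07917127723194994))
```

View pics/w17c.png

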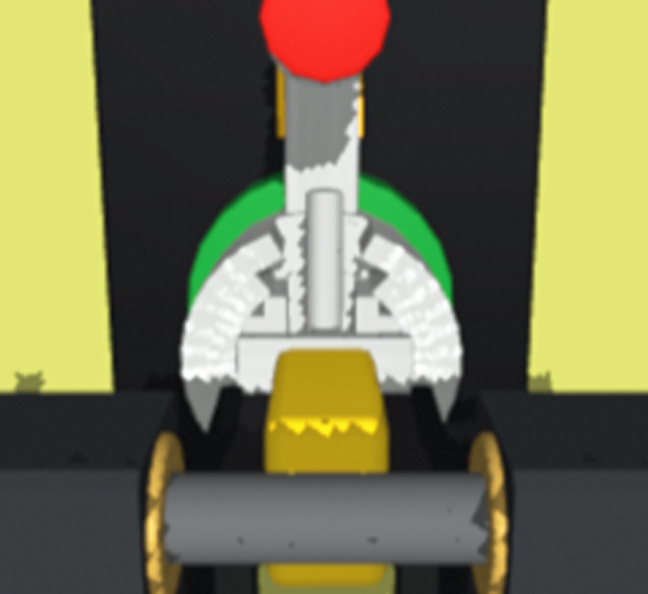

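View pics/s17c.png

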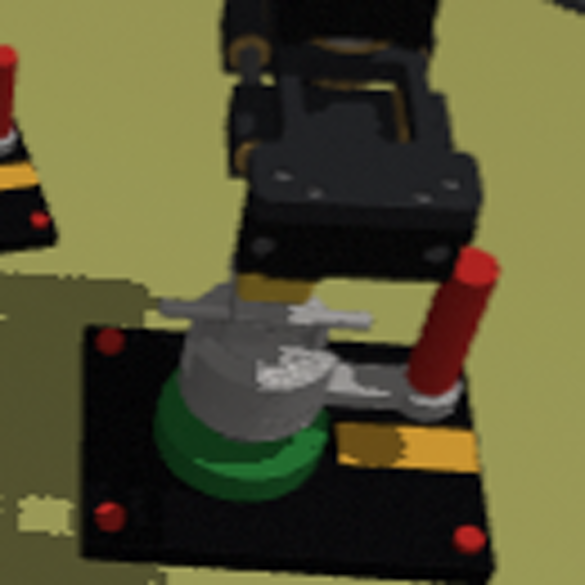

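Request:
arm_command([
  {"claw":0,"dx":-0.07,"dy":0,"dz":0.4,"twist":0},
  {"claw":0,"dx":-0.07,"dy":0,"dz":0.8,"twist":0},
  {"claw":0,"dx":-0.07,"dy":0,"dz":1.2,"twist":0},
  {"claw":0,"dx":-0.07,"dy":0,"dz":1.6,"twist":0},
  {"claw":0,"dx":-0.07,"dy":0,"dz":1.9,"twist":0},
  {"claw":0,"dx":-0.07,"dy":0,"dz":1.9,"twist":0},
])

```text
time_s: 20.32
position: [0.547, 0.0972, 0.0808]
tcp_rot: [[0.517, -0.856, 0.018], [-0.856, -0.517, -0.0], [0.009, -0.015, -1.0]]
force: [-0.4, 0.0, -1.9]
opening: 0.225
```

Run:
```python
from m import *
brief();print(delta((.5471,.0969,.080),-58.8))
im,c=shot('wrist','w18.png')
cv2.imwrite('pics/w18c.png',cv2.resize(im[100:320,160:400,::-1],None,fx=2.7,fy=2.7,interpolation=cv2.INTER_CUBIC))
```

```text
t 20.3167 p [0.547  0.0972 0.0808] yawx -58.86 z [ 0.018 -0.    -1.   ] F [-0.4  0.  -1.9] op 0.225 q [-1.5 33.2 98.5  0.  47.3 57.4]
(array([0.03, 0.01, 0.09]), np.float64(-0.05502439023457839))
```

View pics/w18c.png

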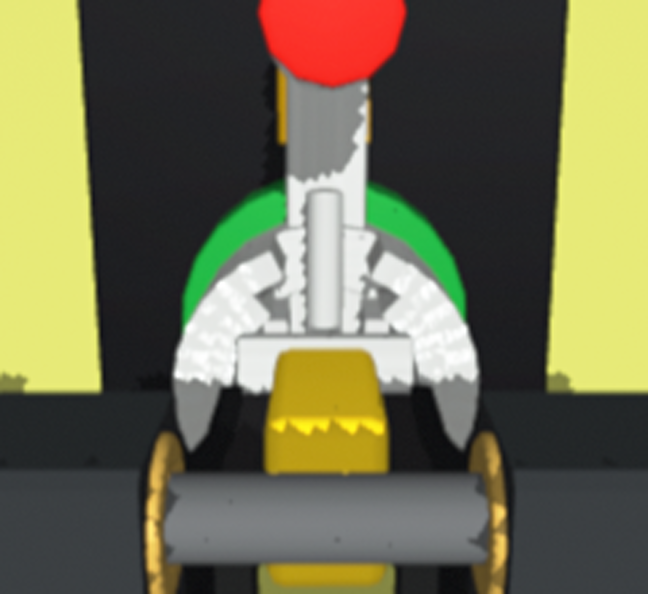

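Request:
arm_command([
  {"claw":0,"dx":0,"dy":0,"dz":0.1,"twist":0},
  {"claw":0,"dx":0,"dy":0,"dz":0.2,"twist":0},
  {"claw":0,"dx":0,"dy":0,"dz":0.2,"twist":0},
])

```text
time_s: 20.62
position: [0.5475, 0.0972, 0.0797]
tcp_rot: [[0.517, -0.856, 0.019], [-0.856, -0.517, -0.0], [0.01, -0.016, -1.0]]
force: [-1.6, 0.5, 2.6]
opening: 0.226
```

Run:
```python
from m import *
brief()
```

```text
t 20.6167 p [0.5475 0.0972 0.0797] yawx -58.85 z [ 0.019 -0.    -1.   ] F [-1.6  0.5  2.6] op 0.226 q [-1.5 33.3 98.6  0.  47.1 57.4]
```

Contact came exactly at the expected seating height (TCP 0.0797), so I'll release and rise.

Request:
arm_command([
  {"claw":0.4,"dx":0,"dy":0,"dz":0,"twist":0},
  {"claw":0.5,"dx":0,"dy":0,"dz":0,"twist":0},
  {"claw":0.6,"dx":0,"dy":0,"dz":0,"twist":0},
  {"claw":0.6,"dx":0,"dy":0,"dz":0,"twist":0},
  {"claw":0.6,"dx":0,"dy":0,"dz":0,"twist":0},
  {"claw":0.6,"dx":0,"dy":0,"dz":0,"twist":0},
])

```text
time_s: 21.12
position: [0.5475, 0.0972, 0.0797]
tcp_rot: [[0.517, -0.856, 0.019], [-0.856, -0.517, -0.0], [0.01, -0.016, -1.0]]
force: [-0.2, -0.1, 0.4]
opening: 0.565
```

Request:
arm_command([
  {"claw":0.6,"dx":0,"dy":0,"dz":-1,"twist":0},
  {"claw":0.6,"dx":0,"dy":0,"dz":-3,"twist":0},
  {"claw":0.6,"dx":0,"dy":0,"dz":-6,"twist":0},
  {"claw":0.6,"dx":0,"dy":0,"dz":-10,"twist":0},
  {"claw":0.6,"dx":0,"dy":0,"dz":-14,"twist":0},
  {"claw":0.6,"dx":0,"dy":0,"dz":-16,"twist":0},
  {"claw":0.6,"dx":0,"dy":0,"dz":-16,"twist":0},
  {"claw":0.6,"dx":0,"dy":0,"dz":-16,"twist":0},
])

```text
time_s: 21.78
position: [0.5452, 0.0972, 0.2417]
tcp_rot: [[0.517, -0.856, 0.023], [-0.856, -0.517, -0.0], [0.012, -0.019, -1.0]]
force: [0.2, -0.0, 0.1]
opening: 0.596
```

Run:
```python
from m import *
brief()
im,c=shot('wrist','w19.png');im2,S=shot('scene','s19.png');im3,T=shot('top','t19.png')
f=lambda im,x,y,w,h,k:cv2.resize(im[y:y+h,x:x+w,::-1],None,fx=k,fy=k,interpolation=cv2.INTER_CUBIC)
cv2.imwrite('pics/w19c.png',f(im,200,120,150,150,4))
cv2.imwrite('pics/s19c.png',f(im2,300,100,130,130,4.5))
print(proj(c,[(*A,.135),(*A,.085)]),proj(S,[(*A,.135),(*A,.085)]))
for b in blobs(im,'yel',60):print(b)
print([b for b in blobs(im2,'blue',60)],[b for b in blobs(cv2.imread('pics/scene0.png')[:,:,::-1].copy(),'blue',60)])
```

```text
t 21.7833 p [0.5452 0.0972 0.2417] yawx -58.85 z [ 0.023 -0.    -1.   ] F [ 0.2 -0.   0.1] op 0.596 q [-1.5 20.6 89.7  0.  68.3 57.4]
[[280.57272757 202.55642209]
 [279.93457181 191.66849796]] [[362.43992029 145.658077  ]
 [357.47549628 164.39762965]]
([268, 84, 22, 22, 149], [277.9, 92.6])
([269, 180, 22, 40, 243], [278.5, 194.8])
([142, 263, 11, 26, 110], [146.8, 275.0])
([409, 263, 11, 24, 101], [414.3, 275.3])
([141, 300, 10, 24, 117], [144.9, 311.8])
([403, 336, 29, 17, 139], [418.5, 343.0])
([430, 336, 114, 18, 792], [491.6, 342.3])
([536, 337, 24, 11, 103], [548.6, 340.9])
([208, 342, 14, 12, 62], [215.8, 346.2])
([315, 342, 18, 11, 84], [324.9, 346.2])
[([195, 298, 23, 27, 337], [206.9, 309.7])] [([195, 298, 23, 27, 330], [206.8, 309.6])]
```

View pics/w19c.png

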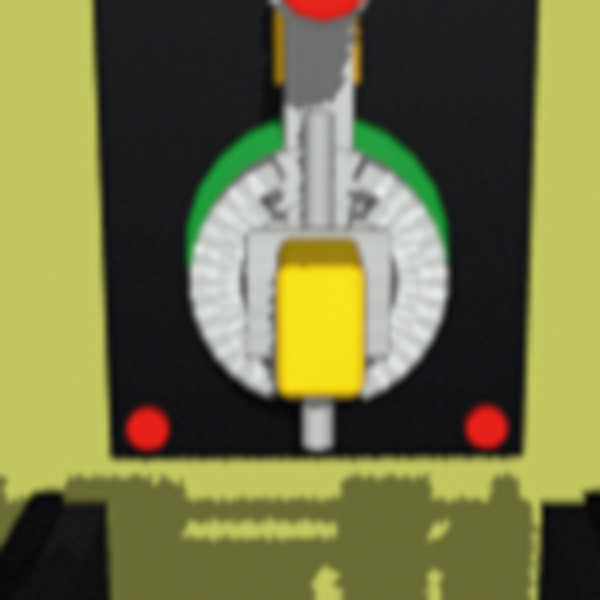

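View pics/s19c.png

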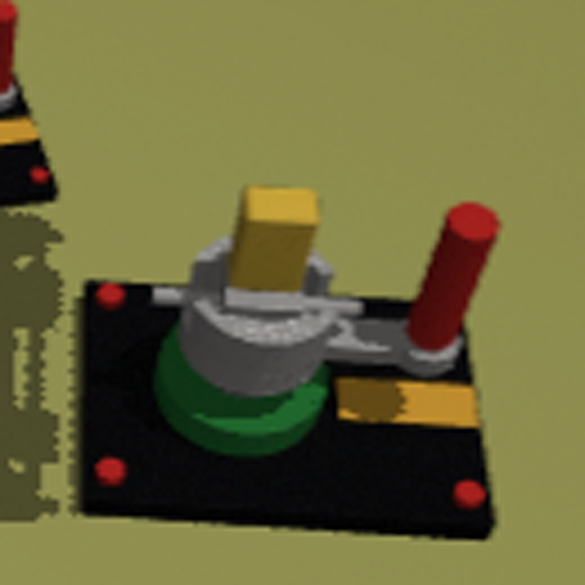

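The pin is seated: grip top at scene crop (283,205) against a predicted (281,206), and wrist crop (320,331) against (322,330). The crank lies on the mark, the blue pin hasn't moved, and the gripper is clear. Handing in.

Run:
```python
from h import *
brief(); print(bot.hand_in())
```

```text
t 21.9333 p [0.543  0.0972 0.2381] yawx -58.85 z [ 0.015 -0.    -1.   ] F [-0.8 -0.1  0.1] op 0.601 q [-1.5 20.9 89.9  0.  68.3 57.4]
the job is handed in; nothing more can be done
None
```

The nut is lined up and the yellow-gripped thin pin is seated in the slot. I handed the job in at 21.9 s of the 67 s allowed; no verdict is reported.

**Nut:** I turned the crank on the larger black rest about 383° clockwise. It overshot the yellow mark by about 2.6°, so I nudged it back before letting go. It finished within about 1° of the mark in the wrist picture.

**Pin:** I lowered the pin into the slot, met contact at the expected seating height, released it and lifted clear.

**Last checks:**
- The grip top was within about 1 mm of its predicted seated position in both the scene and wrist views.
- The bar lay along the slot, and the flange sat on the stud.
- The blue pin's pixels in the scene view had not changed since the start.
- The gripper was clear of everything.

**What went wrong on the way:** My first grasp of the pin failed. The real finger ends looked about 32 mm higher than the reported TCP, so the fingers closed on top of the grip and pushed down with about 21–23 N. The pictures showed the cause, and going about 2 cm lower than that first try gave a firm hold with the jaws 20 mm apart. The tool also stayed tilted by 1–1.5°, which had no visible effect on the fit.

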